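Open the clip-lid tub and pour the sorted mower nuts into it

ROBOT

A 6-joint arm with a two-finger parallel gripper is mounted at the origin on the work surface. World frame = base frame: x ahead of the robot, y to its left, z up, the work surface at z = 0. Lengths are in mm, angles in rad, forces in N, time in s.
With the tool pointing down it reaches from about 250 to 850 mm from the base axis. Payload 12.5 kg.
Tool frame: the origin (TCP) lies midway between the tips of the shut fingers; the grasp point (between the pads) lies 19 mm behind it; z points along the fingers, y is the line along which they close (so a half turn about z gives the same grasp; the last joint's range is limited). The gripper opens to 93 mm and grips with 3 to 60 N. Pads are 15 mm wide; open, the fingers measure 128 mm over their backs; the gripper's body (75 mm by 188 mm) begins 65 mm behind the grasp point.
Start: joints at [1.193, 0.351, 1.652, -0, 1.139, -0.085], TCP at [158.717, 526.586, 218.633] pointing down, gripper open.
Joint ranges: [-2.75, 2.75], [-0.79, 2.1], [0.01, 2.65], [-1.57, 4.71], [0.07, 3.14], [-2.87, 2.87]. Speed limits (rad/s): [2.22, 2.22, 2.79, 3.14, 3.14, 3.14].

INTERFACE

Orientations are given as a unit quaternion [w, x, y, z].
In Python, from rig import manip gives the robot as it stands. The module is installed in compiled form; this text tells all that it offers.
- The arm moves only by the shell command python3 -m creep 'ROWS' [FORCE]. ROWS is text: rows parted by semicolons, each of 5 numbers parted by spaces: the shift along the tool's x, y, z in cm, then the turn about the tool's z in degrees, then the closure, from 0 (fully open) to 1 (shut). In form: x y z spin fingers; .... A call has exactly 10 rows; each row shifts and turns the commanded pose from where the row before left it, along the tool's axes as they then stand; what a row does not reach is not made up. A row lasts 1/8 s, in which the tool goes at most 62.5 mm and 10.7 degrees, less where a joint would pass 70% of its speed; a pose out of reach is approached as far as the arm can. A call is refused whole if a number of a shift passes 6.25 or a number of a turn 10.7, either way. A call with a gripper value outside its range is refused whole. The fingers move at their own pace and stop on an object; FORCE is the grip in N (left out, the last holds). Time passes only in rows, so rows that do not move let the fingers close, or fill a call up. It gives the time, the measured TCP pose, the force, the opening and the grip force at its end, in the units of the state.
- manip.get_obs(): the state, without advancing time (a new reading comes with each control period).
- manip.read_camera(name): name is "scene" or "side" or "wrist"; returns a dict with "img" (480x640x3 uint8, red, green, blue), "z_map" (480x640 float32, mm along the optical axis (not along the pixel's ray), 0 where there is no reading), "vfov" (degrees; the focal length in pixels is half the picture's height over the tangent of half this angle, whatever the lens; pixels are square), "cx", "cy" (the principal point, pixels), "k1" (the pictures are not rectified: a ray, as slopes to the right and down, at radius r is drawn at 1 + k1 r^2 times it, then the intrinsics apply), "T" (4x4, takes a point from camera to world coordinates); the wrist camera has in their place "T_tool_cam" (4x4, takes a point from camera to tool coordinates, whose origin is the TCP and whose axes are the flange's). Camera axes: x right, y down, z forward; pixel columns grow to the right and rows downward; lengths in mm; the calibration is good to about 2 mm. A picture is of the moment at which its call begins: read the wrist's pose just before it.
- manip.close_job(): hands the job in; it is judged then, once.
The state is a dict: "t": time; "joint_positions": joint angles; "joint_vel": joint speeds; "effort": joint torques, N m; "ee_pos": TCP position; "tcp_rot": TCP orientation; "ft_force": force on the tool from outside, world axes, zero at the start; "wrist_torque": the same for the moment, N m; "width": finger opening in mm; "grasp_force": force on a finger pad.
Only numpy, scipy, OpenCV 4.12 (cv2) and the standard library are available. Lean on these libraries where they do the work, as an engineer would, in place of code of your own. Each camera call takes 0.05 s, during which the arm holds its last target. There are 200 camera calls.

TASK

Pull the clipped-down red lid off the yellow parts tub and lay it, handle up, on the blue mat; also drop every loose hex nut lying on the bench into the white metal cup with the ones already there. Once the cup holds all the nuts and the lid is on the mat, pick the cup up and pour the nuts into the tub so that all end up in it, then stand the empty cup upright back on the round cork pad and let go, without shoving the primer bulb, spark plug or green valve cover about.

Things in the scene. Friction and masses are not known exactly. Their poses are not given: they have to be found in the camera images.
- tub: Yellow round open parts tub, fixed on the bench on a 150 (x) x 100 mm steel foot plate. Outer diameter 114 mm, wall 4 mm, rim 48 mm and inner floor 5 mm above the bench. Two sprung roller clips stand at its +x and -x sides, out to 79 mm from the axis and up to 66 mm above the bench, clear of the open mouth. Origin on the axis at bench level, z up.
- lid: Red round lid, diameter 119 mm, 110 g, at first snapped on the tub under its two sprung clips; a straight upward pull of about 10 to 20 N frees it within 10 mm. Origin: centre of its underside, 40 mm above the bench when on; z up. Black plug (diameter 98) from 0 to 8 mm, red disc 8 to 16 mm, black handle bar 60 mm long (x), 16 mm wide (y) from 16 to 43 mm above the origin.
- mat: Square mat 180 x 180 mm, 4 mm thick, blue with a black border, fixed on the bench: the place for the lid. Origin under its centre at bench level.
- pad: Round cork pad, diameter 100 mm, 4 mm thick, fixed on the bench: the cup's place, where it stands at the start. Origin under its centre at bench level.
- cup: Open white metal cup, 120 g empty, 75 mm high, flaring from 54 mm outer diameter at the foot to 68 mm at the rim, wall 3 mm, floor 5 mm. Two orange grip pads at its +y and -y sides have flat parallel faces 67 mm apart, 24 mm wide (x), from 32 to 58 mm above the foot. Origin: centre of the foot; z towards the mouth.
- cup_rim (a point): Centre of the cup's mouth, 75 mm above its foot on the axis.
- cup_mid (a point): Point on the cup's axis 40 mm above its foot, about the middle of its inside.
- nut0: Bright steel hex nut, 20 mm across flats (23 mm across corners), 10 mm thick, 20 g, lightly oiled (slides on slopes steeper than about 20 deg). Origin at its centre; z is the bore axis, x is square to a pair of flats. One of the nuts that start in the cup (always three).
- nut1: Bright steel hex nut, 20 mm across flats (23 mm across corners), 10 mm thick, 20 g, lightly oiled (slides on slopes steeper than about 20 deg). Origin at its centre; z is the bore axis, x is square to a pair of flats. One of the nuts that start in the cup (always three).
- nut2: Bright steel hex nut, 20 mm across flats (23 mm across corners), 10 mm thick, 20 g, lightly oiled (slides on slopes steeper than about 20 deg). Origin at its centre; z is the bore axis, x is square to a pair of flats. One of the nuts that start in the cup (always three).
- stray0: Bright steel hex nut, 20 mm across flats (23 mm across corners), 10 mm thick, 20 g, lightly oiled (slides on slopes steeper than about 20 deg). Origin at its centre; z is the bore axis, x is square to a pair of flats. One of the nuts that start lying flat on the bench (4 to 6 of them are there; None if absent).
- stray1: Bright steel hex nut, 20 mm across flats (23 mm across corners), 10 mm thick, 20 g, lightly oiled (slides on slopes steeper than about 20 deg). Origin at its centre; z is the bore axis, x is square to a pair of flats. One of the nuts that start lying flat on the bench (4 to 6 of them are there; None if absent).
- stray2: Bright steel hex nut, 20 mm across flats (23 mm across corners), 10 mm thick, 20 g, lightly oiled (slides on slopes steeper than about 20 deg). Origin at its centre; z is the bore axis, x is square to a pair of flats. One of the nuts that start lying flat on the bench (4 to 6 of them are there; None if absent).
- stray3: Bright steel hex nut, 20 mm across flats (23 mm across corners), 10 mm thick, 20 g, lightly oiled (slides on slopes steeper than about 20 deg). Origin at its centre; z is the bore axis, x is square to a pair of flats. One of the nuts that start lying flat on the bench (4 to 6 of them are there; None if absent).
- stray4: Bright steel hex nut, 20 mm across flats (23 mm across corners), 10 mm thick, 20 g, lightly oiled (slides on slopes steeper than about 20 deg). Origin at its centre; z is the bore axis, x is square to a pair of flats. One of the nuts that start lying flat on the bench (4 to 6 of them are there; None if absent).
- stray5: Bright steel hex nut, 20 mm across flats (23 mm across corners), 10 mm thick, 20 g, lightly oiled (slides on slopes steeper than about 20 deg). Origin at its centre; z is the bore axis, x is square to a pair of flats. One of the nuts that start lying flat on the bench (4 to 6 of them are there; None if absent).
- bulb: Black rubber primer bulb, 36 mm across, 26 mm high, loose; bystander.
- spark_plug: Spark plug standing upright, 21 mm across, 54 mm high, loose; bystander.
- valve_cover: Chipped green valve cover 110 x 170 x 52 mm, loose; bystander at the left.
There are look-alikes about, which are no part of the job. There is more than one size of the cup; the one meant has the size given above.

How it is judged:
By the outcome, as a careful person would: the job done as asked, in the order asked, and still so for the second after the job is handed in, with the robot touching nothing.
Of stray0, stray1, stray2, stray3, stray4, stray5 only 4 to 6 are there at a start; the rules pass over those that are not, and their reading is None.
At some moment in a run one of stray0, stray1, stray2, stray3, stray4, stray5 may be knocked a few centimetres aside while the robot is not near it.
It also fails if it takes over 200 s, if anything falls off the work surface, if the arm or the gripper's body presses on something with over 40 N, if the wrist force passes 120 N, or if a joint passes its speed limit or range.

## Working session

There is one attempt and no reset: what is moved stays moved. The work goes in short steps, Python scripts to look and compute and a shell command to move; the robot and the scene stay as the last step left them, time stands still between calls to the robot, and variables do not carry over. Pictures are saved under pics/ and viewed, at most 14 in all, crops included, and the job is handed in when it is done.

```bash
mkdir -p pics; cat > h.py <<'E'
import numpy as np, cv2
from rig import manip
from scipy.spatial.transform import Rotation as R
def tcpT(o):
    q=o["tcp_rot"];T=np.eye(4);T[:3,:3]=R.from_quat([q[1],q[2],q[3],q[0]]).as_matrix();T[:3,3]=o["ee_pos"];return T
def cam(name):
    o=manip.get_obs();c=manip.read_camera(name)
    if name=="wrist": c["T"]=tcpT(o)@np.array(c["T_tool_cam"])
    c["T"]=np.array(c["T"]);c["f"]=240/np.tan(np.radians(c["vfov"])/2);return c
def rays(c,uv):
    uv=np.atleast_2d(np.array(uv,float));d=(uv-[c["cx"],c["cy"]])/c["f"];s=d.copy()
    for _ in range(20): s=d/(1+c["k1"]*(s**2).sum(1,keepdims=True))
    return np.c_[s,np.ones(len(s))]
def onplane(c,uv,z):
    d=rays(c,uv)@c["T"][:3,:3].T;o=c["T"][:3,3];return o+d*((z-o[2])/d[:,2])[:,None]
def pts(c):
    v,u=np.mgrid[:480,:640];r=rays(c,np.c_[u.ravel(),v.ravel()])*c["z_map"].ravel()[:,None]
    return (r@c["T"][:3,:3].T+c["T"][:3,3]).reshape(480,640,3)
def save(n,im,s=1):
    cv2.imwrite("pics/"+n,cv2.resize(cv2.cvtColor(im,cv2.COLOR_RGB2BGR),None,fx=s,fy=s))
E
python3 - <<'E'
from h import *
o=manip.get_obs();print(o)
for n in("scene","side","wrist"):
    c=cam(n);save(n+"0.png",c["img"]);print(n,c["vfov"],c["k1"],c["T"].round(2).tolist())
    np.save(n+"0.npy",c,allow_pickle=True)
E
```

```text
{'t': 0.0, 'joint_positions': array([ 1.19342583e+00,  3.51230368e-01,  1.65242103e+00,  1.56024648e-05,
        1.13911332e+00, -8.46548754e-02]), 'joint_vel': array([ 1.80695239e-03,  1.02665805e-05,  3.95350360e-04,  9.46627502e-04,
       -7.22756631e-04,  4.09144438e-05]), 'effort': array([-1.91241961e-03, -4.97337377e+01, -2.85259527e+01,  6.98400429e-02,
        2.56772601e-02, -1.18972780e-04]), 'ee_pos': array([158.57667112, 526.28113803, 218.10581087]), 'tcp_rot': array([-1.41075160e-04,  1.45839068e-01,  9.89308154e-01, -5.68841269e-04]), 'ft_force': array([-0.39775361, -0.11091191,  0.29719904]), 'wrist_torque': array([ 0.0203757 , -0.05612894, -0.03719211]), 'grasp_force': 0.0, 'width': 92.9588575017361}
scene 57.17837544489658 0.010071198305713786 [[0.7, 0.55, -0.46, 979.76], [0.72, -0.53, 0.46, -284.38], [0.01, -0.65, -0.76, 732.19], [0.0, 0.0, 0.0, 1.0]]
side 44.41123739195448 -0.1407496017607392 [[-0.75, -0.37, 0.55, -222.5], [-0.66, 0.4, -0.64, 1038.96], [0.02, -0.84, -0.54, 836.85], [0.0, 0.0, 0.0, 1.0]]
wrist 70.12797337089866 -0.009040259998282518 [[0.29, 0.92, 0.25, 88.63], [0.96, -0.28, -0.08, 546.54], [-0.0, 0.26, -0.96, 385.41], [0.0, 0.0, 0.0, 1.0]]
```

View pics/scene0.png

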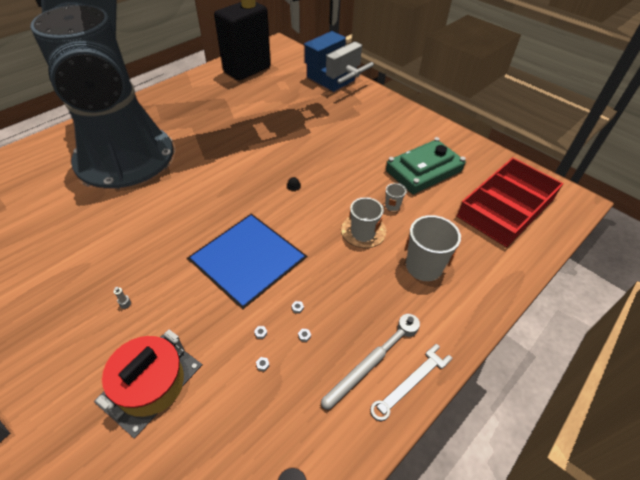

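View pics/side0.png

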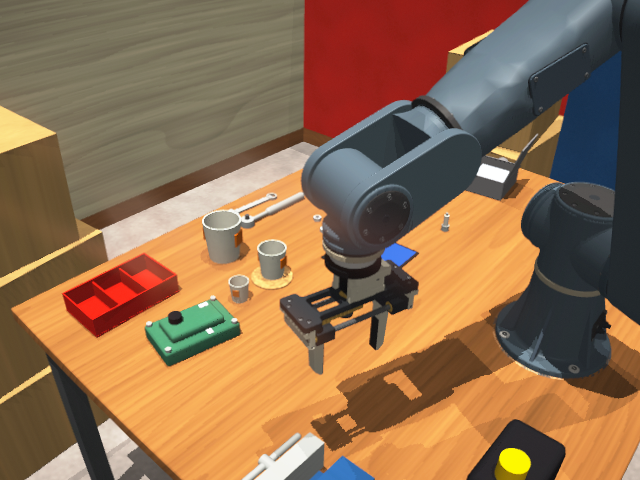

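```bash
cat >> h.py <<'E'
def proj(c,p):
    q=np.linalg.inv(c["T"])@np.append(p,1);s=q[:2]/q[2];s=s*(1+c["k1"]*(s@s));return s*c["f"]+[c["cx"],c["cy"]]
E
python3 - <<'E'
from h import *
for n in("scene","side"):
    c=np.load(n+"0.npy",allow_pickle=True).item();P=pts(c)
    print(n,"tcp",proj(c,[158,526,218]),"base",proj(c,[0,0,0]))
    L=dict(scene=dict(tubhandle=(138,366),cup=(366,222),big=(432,250),small=(395,200),mat=(247,258),nutA=(297,306),nutB=(260,331),nutC=(304,334),nutD=(262,364),bulb=(293,184),plug=(122,298),cover=(425,165),blackedge=(292,474),left=(2,432)),side=dict(cup=(272,258),big=(222,235),cover=(195,325)))[n]
    for k,(u,v) in L.items(): print(k,P[v,u].round(0),onplane(c,(u,v),0)[0].round(0))
E
```

```text
scene tcp [313.69559137  27.04647895] base [123.63970243 154.95035365]
tubhandle [ 586. -269.   80.] [ 538. -267.    0.]
cup [625. 222.  71.] [587. 277.   0.]
big [744. 304.  17.] [738. 318.   0.]
small [609. 343.  40.] [588. 380.   0.]
mat [484.  17.   2.] [482.  18.   0.]
nutA [645.  10.  11.] [641.  14.   0.]
nutB [637. -74.   9.] [633. -71.   0.]
nutC [697. -20.   9.] [693. -17.   0.]
nutD [ 688. -112.    8.] [ 685. -110.    0.]
bulb [395. 230.  18.] [381. 242.   0.]
plug [ 414. -221.   28.] [ 392. -218.    0.]
cover [591. 475.  53.] [560. 535.   0.]
blackedge [ 852. -191.   15.] [ 849. -189.    0.]
left [ 498. -471.   14.] [ 488. -475.    0.]
side tcp [347.15922678 358.19613135] base [551.81910168 336.83010907]
cup [581. 268.  71.] [655. 197.   0.]
big [716. 301.  90.] [829. 212.   0.]
cover [545. 524.  53.] [596. 489.  -0.]
```

View pics/wrist0.png

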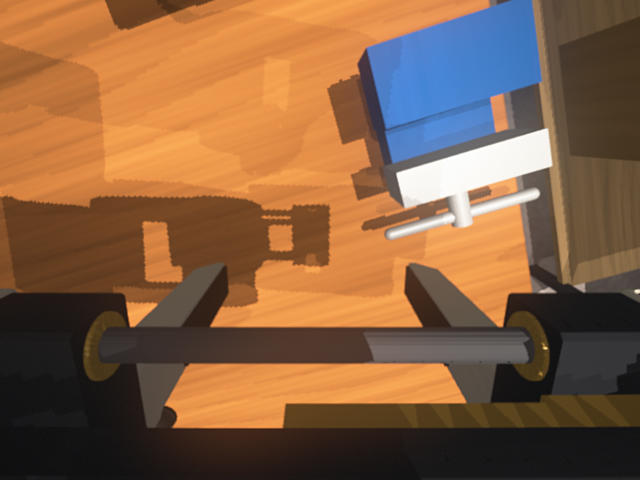

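```bash
python3 - <<'E'
from h import *
c=np.load("scene0.npy",allow_pickle=True).item();P=pts(c);im=c["img"];hsv=cv2.cvtColor(im,cv2.COLOR_RGB2HSV)
H,S,V=[hsv[...,i].astype(int) for i in range(3)]
def box(a,b,x,y):
    m=np.zeros((480,640),bool);m[y[0]:y[1],x[0]:x[1]]=1;return m
red=((H<6)|(H>174))&(S>150)&(V>120)&box(0,0,(80,200),(320,430))
big=red|False
cn,_=cv2.findContours(red.astype(np.uint8),cv2.RETR_EXTERNAL,cv2.CHAIN_APPROX_NONE);k=max(cn,key=cv2.contourArea)[:,0]
z56=P[red];top=z56[abs(z56[:,2]-56)<3];print("lid top z",np.median(z56[:,2]),top.min(0),top.max(0),(top.min(0)+top.max(0))/2)
h=cv2.convexHull(k)[:,0];q=onplane(c,h,56)[:,:2];print("lid circle hull",cv2.minEnclosingCircle(q.astype(np.float32)))
d=P[(P[...,2]>78)&(P[...,2]<90)&box(0,0,(100,180),(330,400))];print("handle",len(d),cv2.minAreaRect(d[:,:2].astype(np.float32)),np.median(d[:,2]))
blue=(H>105)&(H<125)&(S>150)&box(0,0,(180,310),(205,310));v,u=np.nonzero(blue);q=onplane(c,np.c_[u,v],4)[:,:2];print("mat",cv2.minAreaRect(q.astype(np.float32)))
for n,f in(("mid",(366,205)),("big",(432,230)),("small",(395,190))):
    b=box(0,0,(f[0]-32,f[0]+32),(f[1]-22,f[1]+90)) if n=="big" else box(0,0,(f[0]-(20 if n=="mid" else 11),f[0]+(18 if n=="mid" else 14)),(f[1]-12,f[1]+50))
    z=P[...,2];zz=z[b&(S<60)];zt=np.percentile(zz,97);r=P[b&(S<80)&(z>zt-3)&(z<zt+4)][:,:2];print(n,zt,cv2.minEnclosingCircle(r.astype(np.float32)),np.linalg.lstsq(np.c_[2*r,np.ones(len(r))],(r**2).sum(1),rcond=None)[0][:2])
    o=b&(S>150)&(V>110)&(H<16)&(z>25)&(z<(65));print(" orange",o.sum(),P[o].mean(0) if o.any() else 0)
w=(S<70)&(V>120)&(P[...,2]<20)&(P[...,2]>3)
nn,l,st,ce=cv2.connectedComponentsWithStats(w.astype(np.uint8))
for i in range(1,nn):
    if st[i,4]>15: print(st[i],ce[i].round(0),P[l==i].mean(0).round(0))
save("cropA.png",im[170:290,330:480],4)
save("cropB.png",im[285:435,70:330],3)
E
```

```text
lid top z 55.94714373944373 [ 520.0093853  -327.68781522   53.03076506] [ 638.09697216 -209.05698576   58.96162858] [ 579.05317873 -268.37240049   55.99619682]
lid circle hull ((579.2680053710938, -268.4021911621094), 59.61396789550781)
handle 401 ((578.7838134765625, -267.9212341308594), (16.797374725341797, 59.096038818359375), 10.357819557189941) 82.39721079392405
mat ((481.1402587890625, 19.447677612304688), (169.11122131347656, 169.28318786621094), 2.214022397994995)
mid 79.05815389960725 ((605.2342529296875, 245.69598388671875), 35.07553482055664) [604.38315169 244.75043709]
 orange 11 [635.42882427 256.89539191  56.92014651]
big 104.8295994623472 ((752.4295654296875, 269.2044677734375), 47.972198486328125) [752.0460884  268.65950701]
 orange 13 [741.30065003 263.59798232  52.15890045]
small 50.34582083316151 ((593.5448608398438, 360.0758972167969), 23.68886375427246) [594.69535716 359.71761792]
 orange 0 0
[122 296   7   8  23] [126. 300.] [ 414. -217.   16.]
[292 301  11  11  86] [297. 306.] [645.  10.   9.]
[321 321  87  86 813] [363. 368.] [816.   7.  17.]
[409 323  10   9  36] [414. 328.] [830. 130.  19.]
[254 327  13  10  94] [260. 332.] [638. -75.   9.]
[298 329  13  11  98] [304. 334.] [697. -21.   9.]
[ 371  344   81   77 1141] [410. 382.] [886.  49.   7.]
[256 357  13  13 109] [262. 363.] [ 687. -111.   10.]
[191 363   7   5  26] [194. 365.] [ 607. -197.    6.]
[132 426   7   6  30] [135. 428.] [ 631. -323.    6.]
```

View pics/cropA.png

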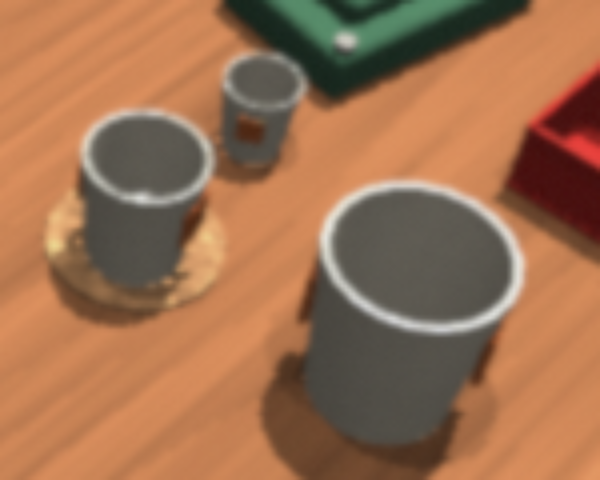

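View pics/cropB.png

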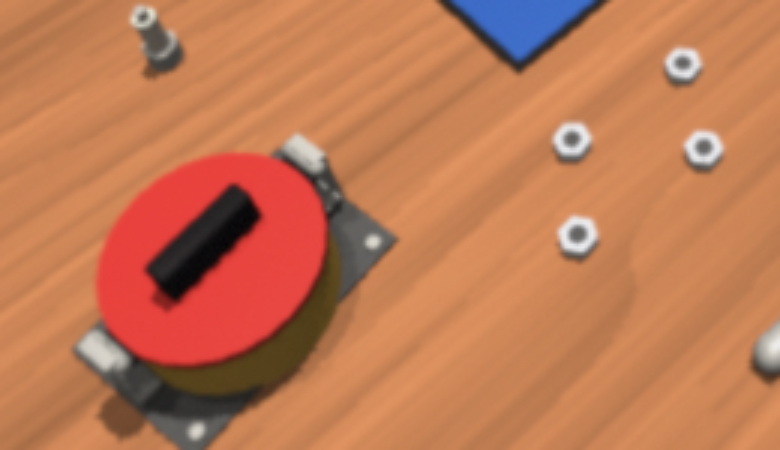

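The candidates are:
- **Cups:** mid cup at scene (366,222), big cup at (432,250), small cup at (395,200). The mid one has a rim diameter of about 70 and stands on the cork pad, so I chose it; the crop confirms it.
- **Nuts:** four true hex nuts, at (297,306), (260,331), (304,334) and (262,364).
- **Lid:** the red one at (140,375). The red tray at (510,200) isn't a lid.

I'll do the lid first.

```bash
cat >> h.py <<'E'
def go(x,y,z,yaw=None):
    "tool shifts (cm) along axes at target yaw (world angle of tool y, deg) and spin needed"
    o=manip.get_obs();T=tcpT(o);a=np.degrees(np.arctan2(T[1,1],T[0,1]));yaw=a if yaw is None else yaw
    s=(a-yaw+90)%180-90;f=np.radians(a-s);d=np.array([x,y,z])-o["ee_pos"]
    print("t%.1f pos"%o["t"],o["ee_pos"].round(1),"yaw %.1f"%a,"SPIN %.1f  X %.2f Y %.2f Z %.2f cm"%(s,(-d[0]*np.sin(f)+d[1]*np.cos(f))/10,(d[0]*np.cos(f)+d[1]*np.sin(f))/10,-d[2]/10),"j",o["joint_positions"].round(2))
E
python3 -m creep '0 0 0 10.5 0;0 0 0 10.5 0;0 0 0 10.5 0;0 0 0 10.5 0;0 0 0 10.5 0;0 0 0 10.3 0;-5.3 1.7 0 0 0;-5.3 1.7 0 0 0;-5.3 1.7 0 0 0;-5.3 1.7 0 0 0'
python3 -m creep '-5.3 1.7 0 0 0;-5.3 1.7 0 0 0;-5.3 1.7 0 0 0;-5.3 1.7 0 0 0;-5.3 1.7 0 0 0;-5.3 1.7 0 0 0;-5.3 1.7 0 0 0;-5.3 1.7 0 0 0;-5.3 1.7 0 0 0;0 0 0 0 0'
python3 -c "
from h import *
go(579,-268,150,10.4)"
```

```text
t: 1.4
ee_pos: [264.4, 328.8, 218.6]
tcp_rot: [0.0, 0.64, 0.769, 0.0]
ft_force: [0.5, 0.3, -0.9]
width: 93.0
grasp_force: 0.0
t: 2.65
ee_pos: [501.6, -113.7, 218.1]
tcp_rot: [-0.0, 0.641, 0.767, -0.0]
ft_force: [-0.9, 0.4, -0.8]
width: 93.0
grasp_force: 0.0
t2.6 pos [ 501.6 -113.7  218.1] yaw 10.2 SPIN -0.2  X -16.58 Y 4.83 Z 6.81 cm j [-0.31  0.29  1.74 -0.    1.11 -0.49]
```

```bash

python3 -m creep '-4.14 1.2 0 0 0;-4.14 1.2 0 0 0;-4.14 1.2 0 0 0;-4.14 1.2 0 0 0;0 0 3.5 0 0;0 0 3.4 0 0;0 0 0 0 0;0 0 0 0 0;0 0 0 0 0;0 0 0 0 0'
python3 - <<'E'
from h import *
go(579,-268,60,10.4)
c=cam("wrist");save("w1.png",c["img"])
P=pts(c);hz=P[(P[...,2]>78)&(P[...,2]<88)&(abs(P[...,0]-579)<60)&(abs(P[...,1]+268)<60)]
print(len(hz),cv2.minAreaRect(hz[:,:2].astype(np.float32)) if len(hz) else 0)
E
```

```text
t: 3.9
ee_pos: [578.3, -265.3, 150.7]
tcp_rot: [0.001, 0.64, 0.768, 0.0]
ft_force: [0.5, 0.7, 0.7]
width: 93.2
grasp_force: 0.0
t3.9 pos [ 578.3 -265.3  150.7] yaw 10.4 SPIN 0.0  X -0.28 Y 0.03 Z 9.07 cm j [-0.5   0.58  1.48 -0.    1.09 -0.69]
1746 ((577.0974731445312, -269.29998779296875), (15.747916221618652, 59.82147979736328), 10.755373001098633)
```

View pics/w1.png

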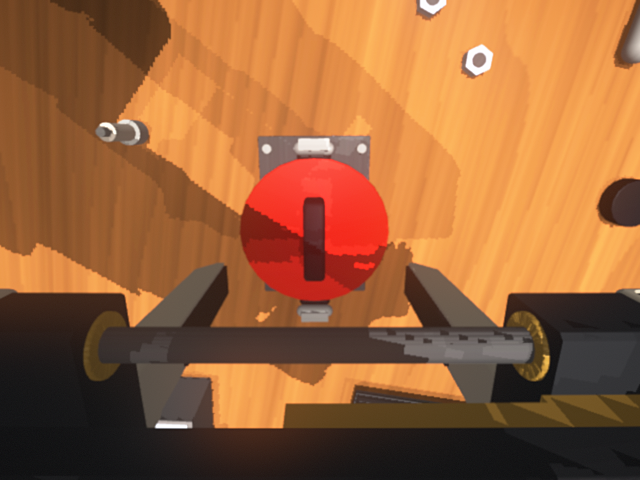

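The wrist view shows the lid centred at (314,230) with its handle lying along the tool's x between the fingers. I'll descend and grip.

```bash

python3 -m creep '-.35 -.05 0 0 .4;0 0 3 0 .4;0 0 3 0 .4;0 0 2 0 .4;0 0 1 0 .4;0 0 0 0 .4;0 0 0 0 1;0 0 0 0 1;0 0 0 0 1;0 0 0 0 1' 60
python3 -m creep '0 0 0 0 1;0 0 -.4 0 1;0 0 -.4 0 1;0 0 -.4 0 1;0 0 -.4 0 1;0 0 -.5 0 1;0 0 -1 0 1;0 0 -3 0 1;0 0 -3 0 1;0 0 -3 0 1'
python3 -c "
from h import *
go(481,19,150,2.2)"
```

```text
t: 5.2
ee_pos: [578.1, -268.8, 59.8]
tcp_rot: [0.0, 0.64, 0.768, 0.0]
ft_force: [0.2, -0.2, 0.0]
width: 20.4
grasp_force: 0.0
t: 6.45
ee_pos: [578.1, -268.7, 182.3]
tcp_rot: [0.0, 0.64, 0.768, 0.0]
ft_force: [0.2, 0.6, -0.7]
width: 15.6
grasp_force: 60.0
t6.5 pos [ 578.1 -268.7  182.3] yaw 10.4 SPIN 8.2  X 29.12 Y -8.59 Z 3.23 cm j [-0.51  0.54  1.45  0.    1.15 -0.69]
```

```bash

python3 -m creep '5 -.73 0 0 1;5 -.73 0 0 1;5 -.73 0 0 1;5 -.73 0 0 1;5 -.73 0 0 1;5 -.73 0 0 1;0 0 4 0 1;0 0 4 0 1;0 0 3 0 1;0 0 0 0 1'
python3 - <<'E'
from h import *
go(481,19,24.3,10.4)
c=cam("scene");save("s2.png",c["img"]);c=cam("side")
E
```

```text
t: 7.7
ee_pos: [479.8, 18.4, 69.8]
tcp_rot: [-0.001, 0.64, 0.768, -0.001]
ft_force: [-0.4, -0.7, -0.9]
width: 15.5
grasp_force: 60.0
t7.7 pos [479.8  18.4  69.8] yaw 10.4 SPIN 0.0  X 0.04 Y 0.13 Z 4.55 cm j [-0.06  0.45  1.95 -0.    0.75 -0.24]
```

View pics/s2.png

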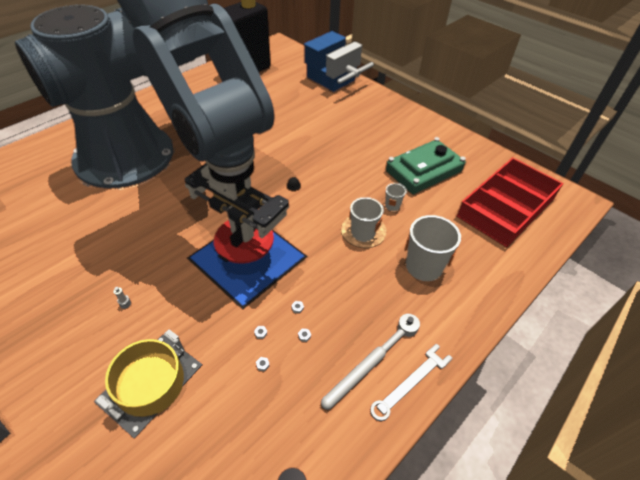

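The lid is in the gripper over the mat at (245,245), the tub at (145,378) is open, and the four nuts haven't moved. I'll lower it, release, and rise.

```bash

python3 -m creep '0 .1 2 0 1;0 0 1.5 0 1;0 0 .6 0 1;0 0 .4 0 1;0 0 0 0 1;0 0 0 0 .4;0 0 0 0 .4;0 0 0 0 .4;0 0 -3 0 .4;0 0 -5 0 .4'
python3 -m creep '0 0 -5 0 .4;0 0 -5 0 .4;0 0 -4 0 .4;0 0 0 0 .4;0 0 0 0 .4;0 0 0 0 .4;0 0 0 0 .4;0 0 0 0 .4;0 0 0 0 .4;0 0 0 0 .4'
python3 - <<'E'
from h import *
go(645,10,150,10.4)
c=cam("scene");P=pts(c);hsv=cv2.cvtColor(c["img"],cv2.COLOR_RGB2HSV)
m=(hsv[...,1]>150)&((hsv[...,0]<6)|(hsv[...,0]>174))&(hsv[...,2]>120);m[:,300:]=0
print(m.sum(),P[m].mean(0),P[m].std(0))
E
```

```text
t: 9.05
ee_pos: [480.8, 18.6, 105.7]
tcp_rot: [-0.001, 0.64, 0.768, -0.001]
ft_force: [1.0, -0.0, 0.0]
width: 55.3
grasp_force: 0.0
t: 10.3
ee_pos: [481.7, 18.5, 245.6]
tcp_rot: [0.0, 0.64, 0.768, -0.0]
ft_force: [0.1, -0.7, -0.7]
width: 56.0
grasp_force: 0.0
t10.3 pos [481.7  18.5 245.6] yaw 10.4 SPIN 0.0  X -3.79 Y 15.91 Z 9.56 cm j [-0.06  0.2   1.79 -0.    1.16 -0.24]
1652 [490.39400583  14.04995358  22.73537083] [44.69207484 36.38161223 46.34104693]
```

```bash

python3 -m creep '-2.3 4.2 0 0 .2;-2.3 4.2 0 0 .2;-2.3 4.2 0 0 .2;-2.3 4.2 0 0 .2;0 0 0 0 .2;0 0 0 0 .2;0 0 0 0 .2;0 0 0 0 .2;0 0 0 0 .2;0 0 0 0 .2'
cat >> h.py <<'E'
def nuts(c,zone=lambda x,y:True):
    hsv=cv2.cvtColor(c["img"],cv2.COLOR_RGB2HSV);m=((hsv[...,1]<70)&(hsv[...,2]>130)).astype(np.uint8)
    out=[]
    for k in cv2.findContours(m,cv2.RETR_EXTERNAL,cv2.CHAIN_APPROX_NONE)[0]:
        if cv2.contourArea(k)<30: continue
        q=onplane(c,k[:,0],10)[:,:2];h=cv2.convexHull(q.astype(np.float32));M=cv2.moments(h);x,y=M["m10"]/M["m00"],M["m01"]/M["m00"]
        r=cv2.minEnclosingCircle(h)[1]
        if 8<r<17 and zone(x,y):
            th=np.radians(np.arange(0,180,2.));h2=h[:,0]; w=np.array([np.ptp(h2@[np.cos(t),np.sin(t)]) for t in th])
            ws=np.array([w[[i,i+30,i+60]].mean() for i in range(30)]);i=ws.argmin()
            out.append((x,y,2*i,w[[i,i+30,i+60]]));print("nut xy %.1f %.1f flat-angle %d(+60k) r %.1f"%(x,y,2*i,r),"w",w[[i,i+30,i+60]].round(1),"px",k[:,0].mean(0).round(0))
    return out
E
python3 - <<'E'
from h import *
go(665,-50,150)
c=cam("wrist");save("w3.png",c["img"]);nuts(c)
print("side");c=cam("side");save("side3.png",c["img"]);nuts(c)
E
```

```text
t: 11.6
ee_pos: [663.4, -41.5, 245.8]
tcp_rot: [0.0, 0.64, 0.768, 0.0]
ft_force: [-0.5, -0.1, -0.2]
width: 74.2
grasp_force: 0.0
t11.6 pos [663.4 -41.5 245.8] yaw 10.4 SPIN 0.0  X -0.86 Y -0.00 Z 9.58 cm j [-0.13  0.54  1.29  0.    1.31 -0.31]
nut xy 581.3 -389.9 flat-angle 40(+60k) r 16.9 w [33.4 18.2 29.6] px [216. 421.]
nut xy 686.5 -111.2 flat-angle 6(+60k) r 11.5 w [20.4 20.9 21. ] px [324. 255.]
nut xy 637.0 -74.4 flat-angle 16(+60k) r 12.0 w [21.4 22.1 21.5] px [289. 220.]
nut xy 696.4 -20.4 flat-angle 10(+60k) r 11.6 w [20.4 21.3 21.3] px [346. 185.]
nut xy 644.2 10.7 flat-angle 10(+60k) r 11.5 w [19.6 20.8 20.9] px [308. 150.]
side
nut xy 628.5 439.6 flat-angle 50(+60k) r 12.4 w [22.2 24.5 15.9] px [203. 304.]
nut xy 642.1 16.2 flat-angle 14(+60k) r 16.4 w [23.3 25.8 30.6] px [323. 229.]
```

View pics/w3.png

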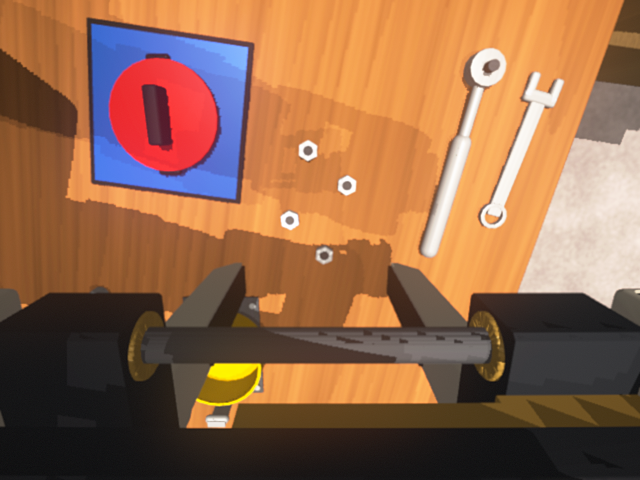

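View pics/side3.png

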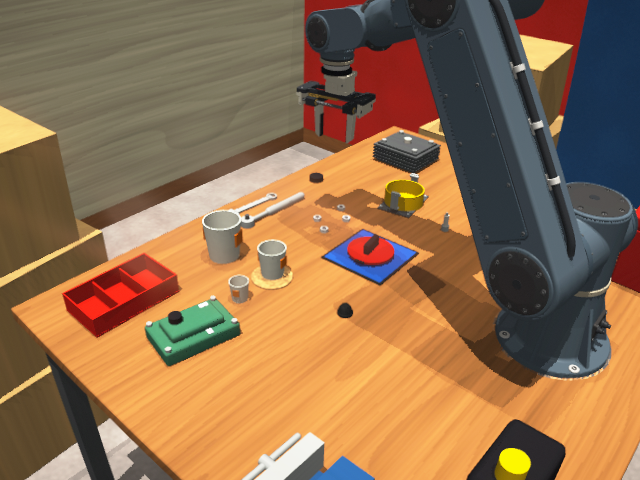

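The pictures show the lid handle-up in the middle of the mat at w3 (163,115). The nuts are at w3 (308,150), (346,185), (289,220) and (324,255), and the side view shows no others. Their flats lie close to the present tool yaw, so no spin is needed.

```bash

python3 -m creep '5.48 -.95 0 0 .5;0 0 6 0 .5;0 0 6 0 .5;0 0 6 0 .5;0 0 4 0 .5;0 0 1.8 0 .5;0 0 .5 0 .5;0 0 0 0 .5;0 0 0 0 1;0 0 0 0 1' 25
python3 -m creep '0 0 0 0 1;0 0 0 0 1;0 0 -4 0 1;0 0 -5 0 1;0 0 -4 0 1;0 0 0 0 1;0 0 0 0 1;0 0 0 0 1;0 0 0 0 1;0 0 0 0 1'
python3 -c "
from h import *
go(605,245,130)"
```

```text
t: 12.95
ee_pos: [644.8, 10.6, 3.7]
tcp_rot: [0.001, 0.64, 0.768, 0.0]
ft_force: [0.0, 0.5, 0.3]
width: 30.9
grasp_force: 0.0
t: 14.2
ee_pos: [644.1, 10.6, 132.1]
tcp_rot: [-0.0, 0.64, 0.768, -0.0]
ft_force: [0.2, 0.2, 0.2]
width: 20.0
grasp_force: 25.0
t14.2 pos [644.1  10.6 132.1] yaw 10.4 SPIN 0.0  X 23.76 Y 0.39 Z 0.21 cm j [-0.06  0.61  1.47 -0.    1.06 -0.24]
```

```bash

python3 -m creep '5.94 .1 0 0 1;5.94 .1 0 0 1;5.94 .1 0 0 1;0 0 0 0 1;0 0 0 0 1;0 0 0 0 1;0 0 0 0 1;0 0 0 0 1;0 0 0 0 1;0 0 0 0 1'
cat >> h.py <<'E'
def cup(c):
    P=pts(c);S=cv2.cvtColor(c["img"],cv2.COLOR_RGB2HSV)
    near=(np.hypot(P[...,0]-605,P[...,1]-245)<60)&(c["z_map"]>0)
    rim=P[near&(P[...,2]>74)&(P[...,2]<83)&(S[...,1]<80)];h=cv2.convexHull(rim[:,:2].astype(np.float32))
    print("rim",len(rim),cv2.minEnclosingCircle(h),rim[:,2].mean())
    o=near&(S[...,1]>140)&(S[...,2]>60)&(S[...,0]<16)&(P[...,2]>30)&(P[...,2]<70);print("orange",o.sum())
    if o.sum()>8: print(P[o].mean(0),"yaw",np.degrees(np.arctan2(*(P[o].mean(0)[:2]-[605,245])[::-1])))
E
python3 - <<'E'
from h import *
go(605,245,130)
c=cam("wrist");save("w4.png",c["img"]);cup(c)
E
```

```text
t: 15.45
ee_pos: [615.0, 186.4, 132.6]
tcp_rot: [0.0, 0.64, 0.768, 0.0]
ft_force: [0.5, -1.2, 0.3]
width: 19.5
grasp_force: 25.0
t15.4 pos [615.  186.4 132.6] yaw 10.4 SPIN 0.0  X 5.95 Y 0.08 Z 0.26 cm j [ 0.22  0.61  1.47 -0.    1.06  0.04]
rim 2045 ((603.5567626953125, 245.1019287109375), 33.893253326416016) 79.24551358816933
orange 0
```

View pics/w4.png

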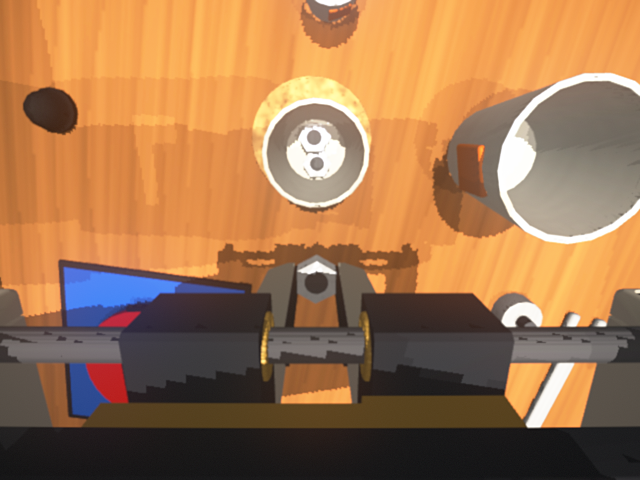

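Centred cup at w4 (316,153), rim diameter 68, with nuts inside; the held nut is at (317,280). I'll drop it in.

```bash

python3 -m creep '5.95 -.02 0 0 1;0 0 2.5 0 1;0 0 1.5 0 1;0 0 .3 0 1;0 0 0 0 1;0 0 0 0 .6;0 0 0 0 .6;0 0 0 0 .6;0 0 -3 0 .6;0 0 -3 0 .6' 25
python3 -m creep '-6 0 0 0 .5;-6 0 0 0 .5;-6 0 0 0 .5;-6 0 0 0 .5;0 0 0 0 .5;0 0 0 0 .5;0 0 0 0 .5;0 0 0 0 .5;0 0 0 0 .5;0 0 0 0 .5'
python3 - <<'E'
from h import *
c=cam("wrist");N=nuts(c,lambda x,y:600<x<720 and -180<y<60)
for n in N: go(n[0],n[1],2.5)
c=cam("scene");nuts(c,lambda x,y:600<x<720 and -180<y<60)
c=cam("side");P=pts(c);h=cv2.cvtColor(c["img"],cv2.COLOR_RGB2HSV)
for c in (c,cam("scene")):
    P=pts(c);h=cv2.cvtColor(c["img"],cv2.COLOR_RGB2HSV)
    o=(np.hypot(P[...,0]-604,P[...,1]-245)<48)&(h[...,1]>120)&(h[...,0]<14)&(P[...,2]>36)&(P[...,2]<70)
    print("orange",o.sum(),P[o].mean(0),P[o].min(0),P[o].max(0),"px",np.argwhere(o).mean(0)[::-1])
E
```

```text
t: 16.75
ee_pos: [603.9, 244.9, 150.3]
tcp_rot: [-0.0, 0.64, 0.768, -0.0]
ft_force: [-0.3, -0.0, 0.4]
width: 37.1
grasp_force: 0.0
t: 18.0
ee_pos: [647.4, 9.2, 149.6]
tcp_rot: [0.0, 0.64, 0.769, 0.0]
ft_force: [-0.4, -0.2, 0.0]
width: 46.2
grasp_force: 0.0
nut xy 636.8 -74.6 flat-angle 14(+60k) r 11.6 w [20.8 21.  21.2] px [290. 295.]
nut xy 696.3 -20.0 flat-angle 6(+60k) r 12.1 w [20.6 20.5 22.6] px [360. 253.]
t18.1 pos [647.4   9.1 149.7] yaw 10.4 SPIN 0.0  X -8.03 Y -2.57 Z 14.72 cm j [-0.06  0.6   1.44 -0.    1.1  -0.24]
t18.1 pos [647.4   9.1 149.7] yaw 10.4 SPIN 0.0  X -3.74 Y 4.27 Z 14.72 cm j [-0.06  0.6   1.44 -0.    1.1  -0.24]
nut xy 686.9 -110.8 flat-angle 4(+60k) r 11.4 w [21.  20.7 21.2] px [262. 363.]
nut xy 637.6 -74.1 flat-angle 16(+60k) r 11.4 w [21.  21.1 20.3] px [260. 331.]
orange 68 [580.70902178 247.72728903  51.29538411] [567.37033914 225.59582108  37.12434436] [635.92111933 276.66388198  68.7514331 ] px [278.58823529 261.27941176]
orange 46 [628.83542735 246.80030701  53.14417528] [574.98481378 225.11078856  37.95066908] [639.72211728 263.06678303  63.54972239] px [374.2826087  222.82608696]
```

```bash

python3 -m creep '-3.74 4.27 0 0 .5;0 0 6 0 .5;0 0 5 0 .5;0 0 2.7 0 .5;0 0 1 0 .5;0 0 0 0 .5;0 0 0 0 1;0 0 0 0 1;0 0 0 0 1;0 0 0 0 1' 25
python3 -m creep '0 0 0 0 1;0 0 -4 0 1;0 0 -5 0 1;0 0 -4 0 1;0 0 0 0 1;0 0 0 0 1;0 0 0 0 1;0 0 0 0 1;0 0 0 0 1;0 0 0 0 1'
python3 -c "
from h import *
go(604,245,88)"
```

```text
t: 19.45
ee_pos: [696.5, -20.2, 3.2]
tcp_rot: [0.0, 0.64, 0.768, 0.0]
ft_force: [-1.2, 0.4, 4.1]
width: 19.4
grasp_force: 25.0
t: 20.7
ee_pos: [696.2, -20.2, 132.5]
tcp_rot: [-0.0, 0.64, 0.768, -0.0]
ft_force: [0.3, -0.1, -0.5]
width: 19.6
grasp_force: 25.0
t20.7 pos [696.2 -20.2 132.5] yaw 10.4 SPIN 0.0  X 27.75 Y -4.27 Z 4.45 cm j [-0.1   0.7   1.3   0.    1.14 -0.28]
```

```bash

python3 -m creep '5.55 -.85 0 0 1;5.55 -.85 0 0 1;5.55 -.85 0 0 1;5.55 -.85 0 0 1;5.55 -.87 0 0 1;0 0 0 0 1;0 0 2.5 0 1;0 0 1.9 0 1;0 0 0 0 1;0 0 0 0 1'
python3 -m creep '0 0 0 0 1;0 0 0 0 .6;0 0 0 0 .6;0 0 0 0 .6;0 0 -3 0 .6;0 0 -3 0 .6;-6 0 0 0 .5;-6 0 0 0 .5;-6 0 0 0 .5;-6 0 0 0 .5' 25
python3 -m creep '-5 0 0 0 .5;0 0 0 0 .5;0 0 0 0 .5;0 0 0 0 .5;0 0 0 0 .5;0 0 0 0 .5;0 0 0 0 .5;0 0 0 0 .5;0 0 0 0 .5;0 0 0 0 .5'
python3 - <<'E'
from h import *
c=cam("wrist");N=nuts(c,lambda x,y:600<x<740 and -180<y<230)
for n in N: go(n[0],n[1],2.5)
c=cam("scene");nuts(c,lambda x,y:600<x<740 and -180<y<190)
E
```

```text
t: 21.95
ee_pos: [604.6, 244.7, 89.2]
tcp_rot: [0.0, 0.64, 0.768, 0.0]
ft_force: [0.6, -0.1, 0.5]
width: 19.6
grasp_force: 25.0
t: 23.2
ee_pos: [647.6, 7.1, 148.8]
tcp_rot: [0.0, 0.64, 0.768, 0.0]
ft_force: [0.3, -0.1, -0.8]
width: 46.2
grasp_force: 0.0
t: 24.45
ee_pos: [656.5, -40.3, 148.6]
tcp_rot: [0.0, 0.64, 0.768, -0.0]
ft_force: [-0.4, -0.2, 0.1]
width: 46.1
grasp_force: 0.0
nut xy 686.3 -111.6 flat-angle 6(+60k) r 11.7 w [20.8 21.1 21.3] px [333. 291.]
nut xy 636.8 -73.9 flat-angle 14(+60k) r 12.0 w [21.4 22.3 21.5] px [289. 247.]
t24.5 pos [656.5 -40.3 148.6] yaw 10.4 SPIN 0.0  X -7.55 Y 1.64 Z 14.61 cm j [-0.13  0.62  1.41 -0.    1.11 -0.31]
t24.5 pos [656.5 -40.3 148.6] yaw 10.4 SPIN 0.0  X -2.95 Y -2.55 Z 14.61 cm j [-0.13  0.62  1.41 -0.    1.11 -0.31]
nut xy 686.9 -110.8 flat-angle 4(+60k) r 11.4 w [21.  20.7 21.2] px [262. 363.]
nut xy 637.9 -73.9 flat-angle 16(+60k) r 11.9 w [22.6 21.8 20.3] px [260. 331.]
```

```bash

python3 -m creep '-2.95 -2.55 0 0 .5;0 0 6 0 .5;0 0 5 0 .5;0 0 2.6 0 .5;0 0 1 0 .5;0 0 0 0 .5;0 0 0 0 1;0 0 0 0 1;0 0 0 0 1;0 0 0 0 1' 25
python3 -m creep '0 0 0 0 1;0 0 -4 0 1;0 0 -5 0 1;0 0 -4 0 1;0 0 0 0 1;0 0 0 0 1;0 0 0 0 1;0 0 0 0 1;0 0 0 0 1;0 0 0 0 1'
python3 -c "
from h import *
go(604,245,88)"
```

```text
t: 25.8
ee_pos: [637.1, -73.9, 3.3]
tcp_rot: [0.0, 0.64, 0.768, 0.0]
ft_force: [-0.4, -0.2, 4.4]
width: 19.4
grasp_force: 25.0
t: 27.05
ee_pos: [636.7, -73.8, 132.5]
tcp_rot: [-0.0, 0.64, 0.768, -0.0]
ft_force: [0.6, 0.4, -0.3]
width: 19.7
grasp_force: 25.0
t27.1 pos [636.7 -73.8 132.5] yaw 10.4 SPIN 0.0  X 31.95 Y 2.55 Z 4.45 cm j [-0.19  0.61  1.48 -0.    1.06 -0.37]
```

```bash

python3 -m creep '5.33 .42 0 0 1;5.33 .42 0 0 1;5.33 .42 0 0 1;5.33 .43 0 0 1;5.33 .43 0 0 1;5.3 .43 0 0 1;0 0 0 0 1;0 0 2.5 0 1;0 0 1.9 0 1;0 0 0 0 1'
python3 -m creep '0 0 0 0 1;0 0 0 0 .6;0 0 0 0 .6;0 0 0 0 .6;0 0 -3 0 .6;0 0 -3 0 .6;-6 0 0 0 .5;-6 0 0 0 .5;-6 0 0 0 .5;-6 0 0 0 .5' 25
python3 -m creep '-6 0 0 0 .5;-2 0 0 0 .5;0 0 0 0 .5;0 0 0 0 .5;0 0 0 0 .5;0 0 0 0 .5;0 0 0 0 .5;0 0 0 0 .5;0 0 0 0 .5;0 0 0 0 .5'
python3 - <<'E'
from h import *
c=cam("wrist");N=nuts(c,lambda x,y:600<x<740 and -180<y<230)
for n in N: go(n[0],n[1],2.5)
E
```

```text
t: 28.3
ee_pos: [603.3, 244.1, 87.0]
tcp_rot: [-0.001, 0.64, 0.768, -0.001]
ft_force: [0.2, -0.7, -0.3]
width: 19.5
grasp_force: 25.0
t: 29.55
ee_pos: [647.6, 7.1, 148.9]
tcp_rot: [0.0, 0.64, 0.768, 0.0]
ft_force: [0.2, 0.2, 0.5]
width: 46.5
grasp_force: 0.0
t: 30.8
ee_pos: [661.9, -69.7, 148.6]
tcp_rot: [-0.0, 0.64, 0.768, -0.0]
ft_force: [-0.1, -0.0, -1.0]
width: 46.3
grasp_force: 0.0
nut xy 686.4 -110.9 flat-angle 4(+60k) r 11.9 w [20.7 21.3 22.5] px [333. 262.]
t30.9 pos [661.9 -69.8 148.7] yaw 10.4 SPIN 0.0  X -4.49 Y 1.66 Z 14.62 cm j [-0.17  0.63  1.39 -0.    1.12 -0.36]
```

```bash

python3 -m creep '-4.49 1.66 0 0 .5;0 0 6 0 .5;0 0 5 0 .5;0 0 2.6 0 .5;0 0 1 0 .5;0 0 0 0 .5;0 0 0 0 1;0 0 0 0 1;0 0 0 0 1;0 0 0 0 1' 25
python3 -m creep '0 0 0 0 1;0 0 -4 0 1;0 0 -5 0 1;0 0 -4 0 1;0 0 0 0 1;0 0 0 0 1;0 0 0 0 1;0 0 0 0 1;0 0 0 0 1;0 0 0 0 1'
python3 -c "
from h import *
go(604,245,88)"
```

```text
t: 32.1
ee_pos: [686.6, -110.9, 3.3]
tcp_rot: [0.0, 0.64, 0.768, 0.0]
ft_force: [-0.9, 1.1, 5.2]
width: 19.7
grasp_force: 25.0
t: 33.35
ee_pos: [686.3, -110.9, 132.4]
tcp_rot: [-0.0, 0.64, 0.768, -0.0]
ft_force: [0.3, 0.0, -0.4]
width: 19.7
grasp_force: 25.0
t33.4 pos [ 686.3 -110.9  132.4] yaw 10.4 SPIN 0.0  X 36.49 Y -1.66 Z 4.44 cm j [-0.23  0.7   1.31 -0.    1.14 -0.41]
```

```bash

python3 -m creep '5.21 -.24 0 0 1;5.21 -.24 0 0 1;5.21 -.24 0 0 1;5.21 -.24 0 0 1;5.21 -.24 0 0 1;5.21 -.24 0 0 1;5.23 -.22 0 0 1;0 0 2.5 0 1;0 0 1.9 0 1;0 0 0 0 1'
python3 -m creep '0 0 0 0 1;0 0 0 0 1;0 0 0 0 .6;0 0 0 0 .6;0 0 0 0 .6;0 0 -3 0 .6;0 0 -5 0 .6;0 0 -5 0 .5;-6 0 0 0 .5;-4 0 0 0 .5' 25
python3 - <<'E'
from h import *
go(604,245,30)
c=cam("wrist");save("w5.png",c["img"][40:360,150:500],1.6);cup(c)
np.save("w5.npy",c,allow_pickle=True)
c=cam("scene");nuts(c,lambda x,y:300<x<740 and -180<y<400)
E
```

```text
t: 34.6
ee_pos: [603.4, 244.2, 87.1]
tcp_rot: [-0.001, 0.64, 0.768, -0.001]
ft_force: [0.1, 0.4, -0.2]
width: 19.3
grasp_force: 25.0
t: 35.85
ee_pos: [622.4, 145.1, 219.3]
tcp_rot: [0.0, 0.64, 0.768, 0.0]
ft_force: [-0.0, -0.0, -0.9]
width: 46.5
grasp_force: 0.0
t35.9 pos [622.4 145.1 219.3] yaw 10.4 SPIN 0.0  X 10.16 Y 0.00 Z 18.93 cm j [ 0.16  0.51  1.4  -0.    1.22 -0.03]
rim 1167 ((603.453125, 245.04359436035156), 33.838165283203125) 79.24522182412207
orange 0
```

View pics/w5.png

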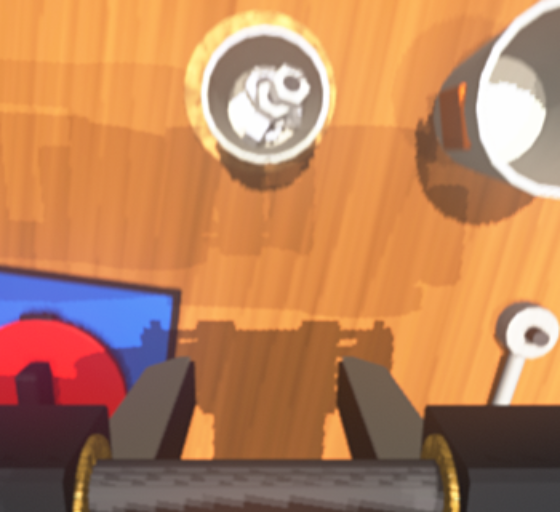

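All the nuts are in the cup at w5 (265,95) and none are left on the bench. The moves can only spin about the tool's z, so I'll check whether the out-of-reach behaviour tilts the tool.

```bash

python3 -m creep '0 0 -6 0 .5;0 0 -6 0 .5;0 6 0 0 .5;0 6 0 0 .5;0 6 0 0 .5;0 6 0 0 .5;0 6 0 0 .5;0 0 0 0 .5;0 0 0 0 .5;0 0 0 0 .5'
python3 -c "
from h import *
go(604,245,200)"
python3 -m creep '0 3 0 0 .5;0 3 0 0 .5;0 3 0 0 .5;0 0 0 0 .5;0 0 0 0 .5;0 0 0 0 .5;0 0 0 0 .5;0 0 0 0 .5;0 0 0 0 .5;0 0 0 0 .5'
python3 -c "
from h import *
go(604,245,200);print(tcpT(manip.get_obs())[:3,2])"

```

```text
t: 37.2
ee_pos: [841.0, 186.0, 335.2]
tcp_rot: [0.007, 0.64, 0.768, 0.009]
ft_force: [-0.4, -0.3, -0.5]
width: 46.4
grasp_force: 0.0
t37.2 pos [841.  186.  335.2] yaw 10.4 SPIN 0.0  X 10.09 Y -22.23 Z 13.52 cm j [ 0.16  1.1   0.07  0.    1.95 -0.02]
t: 38.45
ee_pos: [866.1, 188.1, 309.6]
tcp_rot: [0.021, 0.64, 0.768, 0.028]
ft_force: [0.2, 0.7, 0.3]
width: 46.5
grasp_force: 0.0
t38.5 pos [866.1 188.1 309.6] yaw 10.4 SPIN 0.0  X 10.34 Y -24.75 Z 10.96 cm j [ 0.16  1.16  0.01  0.    1.9  -0.02]
[ 0.06810912  0.01491849 -0.99756633]
```

```bash

python3 -m creep '0 -3 0 0 .5;0 -3 0 0 .5;0 -4 0 0 .5;0 0 0 0 .5;0 0 0 0 .5;0 0 0 0 .5;0 0 0 0 .5;0 0 0 0 .5;0 0 0 0 .5;0 0 0 0 .5'
python3 -c "
from h import *
go(604,245,200);T=tcpT(manip.get_obs());print(T[:3,2])"

```

```text
t: 39.7
ee_pos: [786.2, 173.3, 305.4]
tcp_rot: [0.021, 0.64, 0.768, 0.028]
ft_force: [1.1, 0.3, -0.4]
width: 46.4
grasp_force: 0.0
t39.7 pos [786.2 173.3 305.4] yaw 10.4 SPIN 0.0  X 10.35 Y -16.63 Z 10.54 cm j [ 0.16  0.79  0.74  0.    1.55 -0.02]
[ 0.06817427  0.01496539 -0.99756118]
```

The tilt persists and adds up (4° so far). I'll push further against the reach limit to pitch the tool outward.

```bash

python3 -m creep '0 6 0 0 .5;0 6 0 0 .5;0 6 0 0 .5;0 6 0 0 .5;0 6 0 0 .5;0 6 0 0 .5;0 6 0 0 .5;0 0 0 0 .5;0 0 0 0 .5;0 0 0 0 .5'
python3 -c "
from h import *
go(604,245,200);T=tcpT(manip.get_obs());print(T[:3,2],np.degrees(np.arccos(-T[2,2])))"

```

```text
t: 40.95
ee_pos: [928.6, 193.1, 276.6]
tcp_rot: [0.075, 0.635, 0.763, 0.096]
ft_force: [0.6, 0.6, 0.9]
width: 46.5
grasp_force: 0.0
t41.0 pos [928.6 193.1 276.6] yaw 10.4 SPIN 0.0  X 10.95 Y -31.00 Z 7.66 cm j [ 0.15  1.21  0.01  0.01  1.68 -0.03]
[ 0.23685014  0.05063441 -0.97022583] 14.016543490633262
```

```bash

python3 -m creep '0 6 -1 0 .5;0 6 -1 0 .5;0 6 -1 0 .5;0 6 -1 0 .5;0 6 -1 0 .5;0 6 -1 0 .5;0 6 -1 0 .5;0 6 -1 0 .5;0 0 0 0 .5;0 0 0 0 .5'
python3 -c "
from h import *
go(604,245,200);T=tcpT(manip.get_obs());print(T[:3,2],np.degrees(np.arccos(-T[2,2])))"

```

```text
t: 42.2
ee_pos: [973.9, 193.3, 384.4]
tcp_rot: [0.164, 0.618, 0.741, 0.206]
ft_force: [-0.5, 0.3, 0.2]
width: 46.6
grasp_force: 0.0
t42.2 pos [973.9 193.3 384.4] yaw 10.2 SPIN 0.0  X 11.62 Y -35.50 Z 18.44 cm j [ 0.14  1.12  0.01  0.03  1.48 -0.04]
[ 0.49697375  0.10299115 -0.86163212] 30.499665484868313
```

```bash

python3 - <<'E'
from h import *
ims=[("scene",np.load("scene0.npy",allow_pickle=True).item())]
ims.append(("side",cam("side")))
for n,c in ims:
    P=pts(c);im=c["img"].astype(int);o=(np.hypot(P[...,0]-604,P[...,1]-245)<46)&(im[...,0]-im[...,2]>45)&(P[...,2]>34)&(P[...,2]<66)
    nn,l,st,ce=cv2.connectedComponentsWithStats(o.astype(np.uint8))
    for i in range(1,nn):
        if st[i,4]>4:
            q=P[l==i];d=q[:,:2]-[604,245];print(n,st[i],q.mean(0).round(1),"r",np.hypot(*d.T).round(0)[:30],"ang",np.degrees(np.arctan2(d[:,1],d[:,0])).round(0)[:40])
c=ims[1][1];save("side6.png",c["img"][220:310,220:320],6)
E
```

```text
scene [349 211   2  11  12] [577.3 226.2  48.5] r [35. 34. 34. 34. 34. 33. 33. 33. 33. 31. 30. 30.] ang [-148. -147. -148. -148. -145. -149. -147. -148. -147. -137. -138. -134.]
scene [375 218   7  15  45] [636.8 250.2  51.2] r [34. 33. 35. 32. 34. 35. 32. 34. 34. 35. 33. 33. 33. 34. 33. 35. 34. 34.
 34. 33. 33. 34. 35. 35. 34. 34. 35. 35. 33. 34.] ang [31. 19. 25. 13. 18. 31.  8. 10. 19. 32. -1.  6. 13. 18.  1.  2. 11. 25.
 -2.  8. 17. 28. -8. -2.  7. 17. 29. -8.  4.  8. 18. -7.  4. 10. 26. -7.
  5. 11. -7.  6.]
side [257 253   4  14  20] [625.5 270.6  46.9] r [36. 37. 38. 37. 34. 38. 35. 37. 34. 35. 34. 34. 35. 34. 33. 33. 33. 33.
 34. 33.] ang [35. 33. 28. 36. 57. 31. 62. 35. 52. 35. 40. 67. 34. 70. 62. 60. 57. 73.
 75. 71.]
side [280 256   6  13  61] [571.7 243.9  51.7] r [31. 31. 30. 32. 32. 32. 30. 33. 32. 33. 34. 31. 33. 32. 33. 33. 31. 32.
 31. 34. 33. 34. 34. 33. 32. 33. 34. 32. 33. 37.] ang [-164. -152. -167. -166. -155.  175. -176. -176. -165. -162.  167.  176.
  178. -173. -169. -159.  171.  174. -178. -178. -168. -164.  167.  173.
 -179. -175. -171. -157.  168.  168.  178. -177. -173. -163.  166.  171.
  177. -177. -166. -159.]
```

View pics/side6.png

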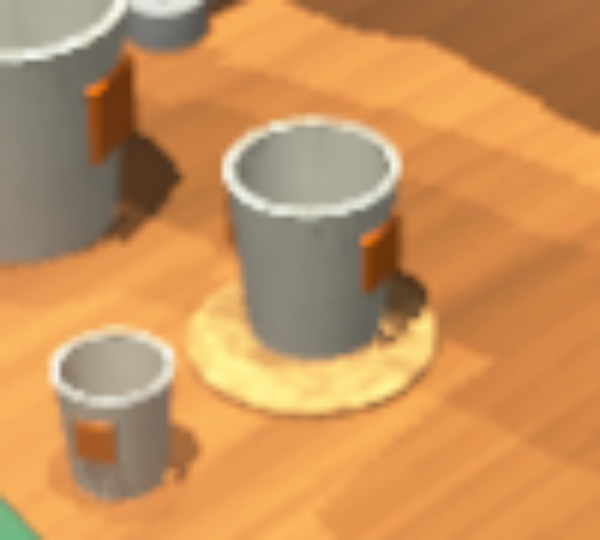

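The pads lie along about 10°, which is nearly radial, so the tilted tool would grip the bare cone sides instead, across about 101°. I'll keep pitching first.

```bash

python3 -m creep '0 6 0 0 .3;0 6 0 0 .3;0 6 0 0 .3;0 6 0 0 .3;0 6 0 0 .3;0 6 0 0 .3;0 6 0 0 .3;0 6 0 0 .3;0 0 0 0 .3;0 0 0 0 .3'
python3 -c "
from h import *
go(604,245,200);T=tcpT(manip.get_obs());print(T,np.degrees(np.arccos(-T[2,2])))"

```

```text
t: 43.5
ee_pos: [998.8, 192.2, 506.8]
tcp_rot: [0.247, 0.589, 0.706, 0.307]
ft_force: [-0.6, 0.6, 0.0]
width: 64.8
grasp_force: 0.0
t43.5 pos [998.8 192.2 506.8] yaw 9.8 SPIN 0.0  X 11.94 Y -38.00 Z 30.68 cm j [ 0.13  1.03  0.01  0.05  1.29 -0.04]
[[-1.85186901e-01  6.79461194e-01  7.09956546e-01  9.98764338e+02]
 [ 9.82602900e-01  1.17701092e-01  1.43659301e-01  1.92191675e+02]
 [ 1.40482598e-02  7.24209182e-01 -6.89437240e-01  5.06799933e+02]
 [ 0.00000000e+00  0.00000000e+00  0.00000000e+00  1.00000000e+00]] 46.41442198932888
```

```bash

python3 -m creep '0 6 0 0 .1;0 6 0 0 .1;0 6 0 0 .1;0 6 0 0 .1;0 6 0 0 .1;0 6 0 0 .1;0 6 0 0 .1;0 6 0 0 .1;0 0 0 0 .1;0 0 0 0 .1'
python3 -m creep '0 -6 0 0 0;0 -6 0 0 0;0 0 0 10 0;0 0 0 10 0;0 0 0 10 0;0 0 0 10 0;0 0 0 10 0;0 0 0 10 0;0 0 0 10 0;0 0 0 10 0'
cat >> h.py <<'E'
def go3(x,y,z,gp=True):
    "shift in current tool axes (cm) to bring grasp point (or TCP) to a world point"
    o=manip.get_obs();T=tcpT(o);p=T[:3,3]-19*T[:3,2]*gp
    print("t%.1f"%o["t"],"tcp",T[:3,3].round(1),"gp",p.round(1),"shift cm",(T[:3,:3].T@(np.array([x,y,z])-p)/10).round(2),"j",o["joint_positions"].round(2),"w %.1f F %.0f"%(o["width"],o["grasp_force"]))
    print("axes",T[:3,:3].round(3).tolist(),"alpha %.1f az %.1f"%(np.degrees(np.arccos(-T[2,2])),np.degrees(np.arctan2(T[1,2],T[0,2]))))
E
python3 -c "
from h import *
go3(604,245,49)"

```

```text
t: 44.75
ee_pos: [966.9, 181.2, 682.3]
tcp_rot: [0.32, 0.552, 0.661, 0.396]
ft_force: [0.1, 0.6, -0.7]
width: 83.7
grasp_force: 0.0
t: 46.0
ee_pos: [951.2, 179.0, 637.1]
tcp_rot: [-0.012, 0.848, 0.15, 0.508]
ft_force: [-0.5, 0.2, 0.1]
width: 93.2
grasp_force: 0.0
t46.0 tcp [951.2 179.  637.1] gp [934.9 175.7 646.3] shift cm [-64.53 -23.33   1.62] j [0.12 0.67 0.5  0.09 0.9  1.32] w 93.2 F 0
axes [[0.438, 0.267, 0.858], [0.242, -0.955, 0.174], [0.866, 0.132, -0.483]] alpha 61.1 az 11.4
```

```bash

python3 -m creep '0 0 0 8.7 0;0 0 0 0 0;-3 0 0 0 0;-3 0 0 0 0;-3 0 0 0 0;-3 0 0 0 0;0 0 0 0 0;0 0 0 0 0;0 0 0 0 0;0 0 0 0 0'
python3 -c "
from h import *
go3(501,224,124)"

```

```text
t: 47.25
ee_pos: [894.6, 167.0, 534.4]
tcp_rot: [-0.049, 0.856, 0.088, 0.508]
ft_force: [0.1, -0.4, -0.1]
width: 93.0
grasp_force: 0.0
t47.2 tcp [894.6 167.  534.4] gp [878.3 163.7 543.5] shift cm [-53.9  -13.69 -11.26] j [0.11 0.48 1.05 0.15 0.55 1.39] w 93.0 F 0
axes [[0.469, 0.201, 0.86], [0.101, -0.98, 0.174], [0.877, 0.005, -0.48]] alpha 61.3 az 11.4
```

```bash

python3 - <<'E'
from h import *
from scipy.optimize import least_squares
D=np.array([[158.6,526.3,218.1,.3512,1.6524,1.1391],[501.6,-113.7,218.1,.29,1.74,1.11],[578.3,-265.3,150.7,.58,1.48,1.09],[479.8,18.4,69.8,.45,1.95,.75],[481.7,18.5,245.6,.20,1.79,1.16],[663.4,-41.5,245.8,.54,1.29,1.31],[696.2,-20.2,132.5,.7,1.3,1.14],[841,186,335.2,1.1,.07,1.95],[866,188,309.6,1.16,.01,1.9],[928.6,193,276.6,1.21,.01,1.68],[973.9,193.3,384.4,1.12,.01,1.48],[998.8,192,506.8,1.03,.01,1.29],[894.6,167,534.4,.48,1.05,.55]])
r=np.hypot(D[:,0],D[:,1])
def fk(p,j2,j3,j5):
    a1,d1,L2,L3,e,L=p;b=j2+j3;c=b+j5
    return a1+L2*np.sin(j2)+L3*np.sin(b)+e*np.cos(b)+L*np.sin(c), d1+L2*np.cos(j2)+L3*np.cos(b)-e*np.sin(b)+L*np.cos(c)
f=lambda p:np.r_[fk(p,*D[:,3:].T)[0]-r,fk(p,*D[:,3:].T)[1]-D[:,2]]
s=least_squares(f,[0,350,400,400,0,250]);print(s.x.round(1),np.abs(s.fun).max())
np.save("kin.npy",s.x)
def ik(R,z,al):
    c0=np.pi-np.radians(al)
    g=lambda q:np.array(fk(s.x,q[0],q[1],c0-q[0]-q[1]))-[R,z]
    best=None
    for i in ([.3,1.6],[-.3,2.2],[.8,.8],[-.5,2.5]):
        q=least_squares(g,i,bounds=([-.79,.01],[2.1,2.65]));
        if best is None or q.cost<best.cost:best=q
    q=best.x;j5=c0-q.sum();wr=np.array([R,z])-s.x[5]*np.array([np.sin(c0),np.cos(c0)])
    el=s.x[:2]+s.x[2]*np.array([np.sin(q[0]),np.cos(q[0])])
    return round(best.cost,2),q.round(2),round(j5,2),"wrist",wr.round(0),"elbow",el.round(0)
for al in(30,45,61):
    print(al,"cup",ik(652+19*np.sin(np.radians(al)),46-19*np.cos(np.radians(al)),al));print("  tub",ik(690,130,al))
E
```

```text
[  2.1 259.6 486.3 437.8  38.5 278.9] 3.0059701735027033
30 cup (np.float64(0.0), array([0.65, 1.86]), np.float64(0.11), 'wrist', array([522., 271.]), 'elbow', array([295., 648.]))
  tub (np.float64(0.0), array([0.51, 1.76]), np.float64(0.35), 'wrist', array([551., 372.]), 'elbow', array([241., 683.]))
45 cup (np.float64(0.0), array([0.68, 2.  ]), np.float64(-0.32), 'wrist', array([468., 230.]), 'elbow', array([307., 639.]))
  tub (np.float64(0.0), array([0.51, 1.93]), np.float64(-0.08), 'wrist', array([493., 327.]), 'elbow', array([238., 685.]))
61 cup (np.float64(0.0), array([0.78, 2.09]), np.float64(-0.79), 'wrist', array([425., 172.]), 'elbow', array([345., 604.]))
  tub (np.float64(0.0), array([0.58, 2.06]), np.float64(-0.56), 'wrist', array([446., 265.]), 'elbow', array([268., 667.]))
```

```bash
cat >> h.py <<'E'
from scipy.optimize import least_squares
def jts(tcp,t):
    a1,d1,L2,L3,e,L=np.load("kin.npy");t=np.array(t)/np.linalg.norm(t);W=np.array(tcp)-L*t;j1=np.arctan2(W[1],W[0]);r=np.hypot(W[0],W[1])
    g=lambda q:[a1+L2*np.sin(q[0])+L3*np.sin(q.sum())+e*np.cos(q.sum())-r,d1+L2*np.cos(q[0])+L3*np.cos(q.sum())-e*np.sin(q.sum())-W[2]]
    s=least_squares(g,[.5,1.6],bounds=([-.79,.01],[2.1,2.65]));b=s.x.sum();R1=R.from_euler("z",j1).as_matrix()
    f=R1@[np.sin(b),0,np.cos(b)];n=R1@[np.cos(b),0,-np.sin(b)];m=R1@[0,1,0]
    j5=np.arccos(t@f);j4=np.arctan2(t@m,t@n)
    return np.array([j1,*s.x,j4 if j4>-1.57 else j4+2*np.pi,j5]),s.cost
E
python3 - <<'E'
from h import *
t=tcpT(manip.get_obs())[:3,2]
wp=[(895,167,534),(700,-100,480),(550,-300,420),(450,-450,400),(450,-450,250),(500,-250,250),(520,0,250),(510,220,230),(521,227,92),(521+103,227+21,34),(630,-258,140),(630,-258,105)]
for a,b in zip(wp[:-1],wp[1:]):
    for k in (0,.5): 
        p=np.array(a)*(1-k)+np.array(b)*k;j,c=jts(p,t);print(p.round(0),j.round(2),round(c,1))
print(wp[-1],jts(wp[-1],t)[0].round(2))
E
```

```text
[895 167 534] [0.18 0.48 1.05 0.03 0.54] 0.0
[798.  34. 507.] [-0.03  0.26  1.43  0.48  0.44] 0.0
[ 700 -100  480] [-0.31  0.13  1.65  0.94  0.56] 0.0
[ 625. -200.  450.] [-0.57  0.1   1.76  1.14  0.74] 0.0
[ 550 -300  420] [-0.84  0.14  1.79  1.2   0.95] 0.0
[ 500. -375.  410.] [-1.02  0.21  1.73  1.18  1.1 ] 0.0
[ 450 -450  400] [-1.17  0.3   1.63  1.15  1.23] 0.0
[ 450. -450.  325.] [-1.17  0.38  1.72  1.21  1.17] 0.0
[ 450 -450  250] [-1.17  0.48  1.78  1.28  1.12] 0.0
[ 475. -350.  250.] [-1.04  0.36  1.98  1.39  1.  ] 0.0
[ 500 -250  250] [-0.85  0.26  2.13  1.56  0.87] 0.0
[ 510. -125.  250.] [-0.57  0.13  2.3   1.84  0.69] 0.0
[520   0 250] [-0.17  0.06  2.38  2.36  0.47] 0.0
[515. 110. 240.] [0.22 0.09 2.4  3.19 0.41] 0.0
[510 220 230] [0.57 0.18 2.32 3.85 0.51] 0.0
[516. 224. 161.] [0.57 0.38 2.34 3.66 0.69] 0.0
[521 227  92] [0.57 0.6  2.33 3.57 0.87] 0.0
[572. 238.  63.] [0.52 0.7  2.2  3.52 0.84] 0.0
[624 248  34] [0.48 0.8  2.07 3.48 0.81] 0.0
[627.  -5.  87.] [-0.14  0.64  2.19  2.72  0.78] 0.0
[ 630 -258  140] [-0.67  0.61  1.93  1.86  0.77] 0.0
[ 630. -258.  122.] [-0.67  0.65  1.93  1.9   0.78] 0.0
(630, -258, 105) [-0.67  0.68  1.93  1.93  0.79]
```

```bash

python3 -m creep '-2.65 3.26 -2.87 0 0;-2.65 3.26 -2.87 0 0;-2.65 3.26 -2.87 0 0;-2.65 3.26 -2.87 0 0;-2.65 3.26 -2.87 0 0;-2.65 3.26 -2.87 0 0;-2.65 3.26 -2.87 0 0;-2.65 3.26 -2.87 0 0;0 0 0 0 0;0 0 0 0 0'
python3 -c "
from h import *
go3(600,-260,260,False)"

```

```text
t: 48.5
ee_pos: [649.9, -149.8, 460.0]
tcp_rot: [-0.049, 0.856, 0.088, 0.507]
ft_force: [0.3, 0.8, -0.3]
width: 92.9
grasp_force: 0.0
t48.5 tcp [ 649.9 -149.8  460. ] gp [ 649.9 -149.8  460. ] shift cm [-21.    9.7   3.4] j [-0.55  0.08  1.74  1.1   0.73  0.17] w 92.9 F 0
axes [[0.47, 0.2, 0.86], [0.101, -0.98, 0.173], [0.877, 0.005, -0.48]] alpha 61.3 az 11.4
```

```bash

python3 -m creep '-3.5 1.62 .57 0 0;-3.5 1.62 .57 0 0;-3.5 1.62 .57 0 0;-3.5 1.62 .57 0 0;-3.5 1.62 .57 0 0;-3.5 1.62 .57 0 0;-.3 -4.5 -.3 0 0;-.3 -4.5 -.3 0 0;-.3 -4.5 -.3 0 0;-.3 -4.5 -.3 0 0'
python3 -c "
from h import *
go3(510,220,230,False)"

```

```text
t: 49.75
ee_pos: [547.8, -84.9, 253.9]
tcp_rot: [-0.05, 0.856, 0.089, 0.507]
ft_force: [0.4, 1.1, 0.2]
width: 93.0
grasp_force: 0.0
t49.8 tcp [547.8 -84.9 253.9] gp [547.8 -84.9 253.9] shift cm [ -0.78 -30.63   3.24] j [-0.55  0.15  2.26  1.83  0.66 -0.75] w 93.0 F 0
axes [[0.47, 0.202, 0.859], [0.102, -0.979, 0.175], [0.877, 0.005, -0.481]] alpha 61.3 az 11.5
```

```bash

python3 -m creep '-.08 -3.4 .36 0 0;-.08 -3.4 .36 0 0;-.08 -3.4 .36 0 0;-.08 -3.4 .36 0 0;-.08 -3.4 .36 0 0;-.08 -3.4 .36 0 0;-.08 -3.4 .36 0 0;-.08 -3.4 .36 0 0;-.08 -3.4 .36 0 0;0 0 0 0 0'
python3 - <<'E'
from h import *
go3(604,245,46);T=tcpT(manip.get_obs())
p=np.array([604,245,46])-110*T[:3,2];go3(*p)
c=cam("wrist");save("w7.png",c["img"]);cup(c)
E
```

```text
t: 51.0
ee_pos: [510.3, 221.4, 230.6]
tcp_rot: [-0.051, 0.856, 0.09, 0.507]
ft_force: [-0.3, 0.5, -0.2]
width: 93.0
grasp_force: 0.0
t51.0 tcp [510.3 221.4 230.6] gp [494.  218.  239.7] shift cm [-11.54  -0.45  19.24] j [ 0.42  0.18  2.32  3.58  0.45 -1.87] w 93.0 F 0
axes [[0.47, 0.206, 0.859], [0.102, -0.979, 0.179], [0.877, 0.004, -0.48]] alpha 61.3 az 11.8
t51.0 tcp [510.3 221.4 230.6] gp [494.  218.  239.7] shift cm [-11.54  -0.45   8.24] j [ 0.42  0.18  2.32  3.58  0.45 -1.87] w 93.0 F 0
axes [[0.47, 0.206, 0.859], [0.102, -0.979, 0.179], [0.877, 0.004, -0.48]] alpha 61.3 az 11.8
rim 804 ((603.038818359375, 245.37374877929688), 34.246482849121094) 78.52244243018949
orange 1
```

View pics/w7.png

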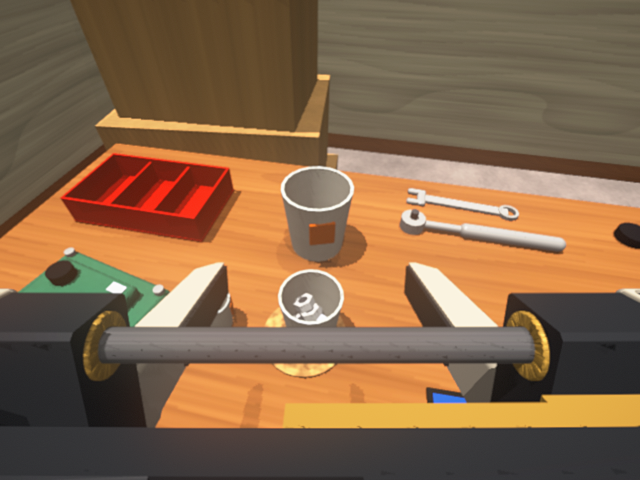

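The wrist view shows the cup with its nuts at (310,300), centred between the fingers, and the small look-alike at (225,310) clear of the left finger. I'll approach along the tool axis.

```bash

python3 -m creep '-3.85 -.15 0 0 0;-3.85 -.15 0 0 0;-3.84 -.15 0 0 0;0 0 4 0 0;0 0 4 0 0;0 0 3 0 0;0 0 0 0 0;0 0 0 0 0;0 0 0 0 0;0 0 0 0 0'
python3 -c "
from h import *
go3(603.5,245,46)"
```

```text
t: 52.3
ee_pos: [549.8, 229.7, 76.8]
tcp_rot: [-0.05, 0.856, 0.088, 0.507]
ft_force: [0.7, -0.0, 0.3]
width: 92.9
grasp_force: 0.0
t52.3 tcp [549.8 229.7  76.8] gp [533.4 226.4  85.9] shift cm [-0.02 -0.43  8.26] j [ 0.4   0.65  2.26  3.38  0.84 -1.64] w 92.9 F 0
axes [[0.47, 0.201, 0.86], [0.1, -0.98, 0.174], [0.877, 0.004, -0.48]] alpha 61.3 az 11.5
```

```bash

python3 -m creep '0 -.43 0 0 0;0 0 3 0 0;0 0 3 0 0;0 0 2 0 0;0 0 .2 0 0;0 0 0 0 0;0 0 0 0 .2;0 0 0 0 .25;0 0 0 0 1;0 0 0 0 1' 30
python3 -m creep '0 0 0 0 1;0 0 0 0 1;0 0 0 0 1;0 0 0 0 1;0 0 0 0 1;0 0 0 0 1;0 0 0 0 1;0 0 0 0 1;0 0 0 0 1;0 0 0 0 1' 45
python3 -c "
from h import *
go3(603.5,245,46);o=manip.get_obs();print(o['ft_force'])"
```

```text
t: 53.55
ee_pos: [619.8, 248.3, 37.1]
tcp_rot: [-0.049, 0.856, 0.088, 0.507]
ft_force: [-0.8, 1.6, 1.4]
width: 61.1
grasp_force: 29.8
t: 54.8
ee_pos: [619.9, 248.2, 37.1]
tcp_rot: [-0.049, 0.856, 0.088, 0.507]
ft_force: [-3.9, 3.3, 5.2]
width: 60.8
grasp_force: 44.6
t54.8 tcp [619.9 248.2  37.1] gp [603.5 244.9  46.2] shift cm [-0.02 -0.01  0.01] j [ 0.37  0.79  2.07  3.36  0.79 -1.64] w 60.8 F 45
axes [[0.47, 0.201, 0.86], [0.1, -0.98, 0.174], [0.877, 0.005, -0.48]] alpha 61.3 az 11.4
[-3.94750924  3.31265054  5.16323829]
```

```bash

python3 -m creep '.44 0 -.24 0 1;.88 0 -.48 0 1;.88 0 -.48 0 1;.88 0 -.48 0 1;.88 0 -.48 0 1;0 0 0 0 1;0 0 0 0 1;0 0 0 0 1;0 0 0 0 1;0 0 0 0 1' 45
python3 - <<'E'
from h import *
go3(603.5,245,91);print(manip.get_obs()["ft_force"])
c=cam("side");save("side8.png",c["img"][150:330,170:410],3)
E
```

```text
t: 56.05
ee_pos: [619.8, 248.2, 81.7]
tcp_rot: [-0.049, 0.856, 0.088, 0.507]
ft_force: [0.5, -0.5, -3.1]
width: 60.7
grasp_force: 44.9
t56.0 tcp [619.8 248.2  81.7] gp [603.5 244.9  90.9] shift cm [ 0.01 -0.01 -0.  ] j [ 0.38  0.68  2.09  3.38  0.7  -1.67] w 60.7 F 45
axes [[0.47, 0.2, 0.859], [0.1, -0.98, 0.174], [0.877, 0.005, -0.481]] alpha 61.2 az 11.4
[ 0.50639789 -0.46799568 -3.11799486]
```

View pics/side8.png

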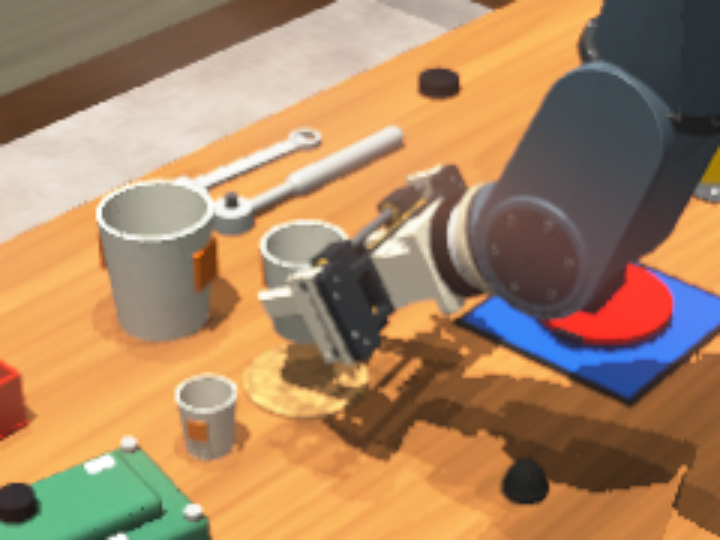

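The side view shows the cup held upright at (300,270), clear of the pad. I'll raise it and carry it over the tub.

```bash

python3 -m creep '2.2 0 -1.2 0 1;2.2 0 -1.2 0 1;2.2 0 -1.2 0 1;2.2 0 -1.2 0 1;-.25 2 -.45 0 1;-.5 4 -.9 0 1;-.5 4 -.9 0 1;-.5 4 -.9 0 1;-.5 4 -.9 0 1;-.5 4 -.9 0 1'
python3 -m creep '-.5 4 -.9 0 1;-.5 4 -.9 0 1;-.5 4 -.9 0 1;-.5 4 -.9 0 1;-.5 4 -.9 0 1;-.5 4 -.9 0 1;-.25 2 -.45 0 1;0 0 0 0 1;0 0 0 0 1;0 0 0 0 1'
python3 - <<'E'
from h import *
go3(578.5,-268.3,190)
T=tcpT(manip.get_obs());t=T[:3,2];th=np.array([t[0],t[1],0])/np.hypot(t[0],t[1]);m=np.array([-th[1],th[0],0]);u=np.array([0,0,1.])
for s in (0,90,130,180):
    us=R.from_rotvec(t*np.radians(s)).apply(u);print(s,"mouth in (th,m,z)",(33*np.array([us@th,us@m,us[2]])).round(0),"tilt",np.degrees(np.arccos(us[2])).round(0))
print(th,m)
c=cam("scene");P=pts(c);im=c["img"].astype(int);y=(im[...,0]>150)&(im[...,1]>120)&(im[...,2]<60)&(abs(P[...,2]-48)<3);q=P[y];print("tub rim",len(q),cv2.minEnclosingCircle(q[:,:2].astype(np.float32)) if len(q) else 0)
E
```

```text
t: 57.35
ee_pos: [608.3, 20.7, 182.9]
tcp_rot: [-0.049, 0.856, 0.088, 0.507]
ft_force: [0.5, 0.6, -2.9]
width: 61.4
grasp_force: 44.9
t: 58.6
ee_pos: [595.2, -245.2, 183.6]
tcp_rot: [-0.05, 0.856, 0.088, 0.507]
ft_force: [0.5, -0.4, -2.7]
width: 61.0
grasp_force: 44.9
t58.6 tcp [ 595.2 -245.2  183.6] gp [ 578.8 -248.5  192.8] shift cm [-0.46  1.93 -0.24] j [-0.79  0.48  2.01  1.69  0.83 -0.82] w 61.0 F 45
axes [[0.47, 0.202, 0.859], [0.101, -0.979, 0.175], [0.877, 0.004, -0.481]] alpha 61.3 az 11.5
0 mouth in (th,m,z) [ 0.  0. 33.] tilt 0.0
90 mouth in (th,m,z) [-14. -29.   8.] tilt 77.0
130 mouth in (th,m,z) [-23. -22.  -9.] tilt 105.0
180 mouth in (th,m,z) [-28.   0. -18.] tilt 123.0
[0.9799312  0.19933601 0.        ] [-0.19933601  0.9799312   0.        ]
tub rim 35 ((578.967529296875, -267.782470703125), 56.12085723876953)
```

```bash

python3 -m creep '-2.2 -.2 1.6 0 1;-2.2 -.2 1.6 0 1;-2.2 -.2 1.6 0 1;0 0 0 10 1;0 0 0 10 1;0 0 0 10 1;0 0 0 10 1;0 0 0 10 1;0 0 0 10 1;0 0 0 10 1'
python3 - <<'E'
from h import *
go3(587.5,-240.7,112)
T=tcpT(manip.get_obs());print("to final gp, if spun +60 more:")
c=np.array([578.8,-268,0]);th=np.array([.98,.2,0]);m=np.array([-.2,.98,0]);p=T[:3,3]-19*T[:3,2]
for s in (40,60,70):
    A=T[:3,:3]@R.from_euler("z",s,degrees=True).as_matrix();print(s,(A.T@(c+33*th+[0,0,112]-p)/10).round(2))
E
```

```text
t: 59.9
ee_pos: [604.3, -238.1, 102.8]
tcp_rot: [-0.333, 0.75, -0.421, 0.386]
ft_force: [0.6, -0.1, -2.0]
width: 60.8
grasp_force: 44.8
t59.9 tcp [ 604.3 -238.1  102.8] gp [ 588.  -241.4  112. ] shift cm [-0.08 -0.02 -0.03] j [-0.76  0.66  2.01  1.87  0.86  0.17] w 60.8 F 45
axes [[0.348, -0.375, 0.859], [-0.888, -0.425, 0.174], [0.3, -0.824, -0.481]] alpha 61.3 az 11.5
to final gp, if spun +60 more:
40 [ 1.96 -1.68  1.64]
60 [ 1.27 -2.25  1.64]
70 [ 0.86 -2.43  1.64]
```

```bash

python3 -m creep '0 0 0 10 1;0 0 0 10 1;0 0 0 10 1;0 0 0 10 1;.95 -.9 .82 10 1;.75 -1.05 .82 10 1;0 0 0 10 1;0 0 0 10 1;0 0 0 10 1;0 0 0 10 1'
python3 -m creep '0 0 0 10 1;0 0 0 0 1;0 0 0 0 1;0 0 0 0 1;0 0 0 0 1;0 0 0 0 1;0 0 0 0 1;0 0 0 0 1;0 0 0 0 1;0 0 0 0 1'
python3 - <<'E'
from h import *
go3(611,-261.5,112);print(manip.get_obs()["ft_force"])
c=cam("scene");save("s9.png",c["img"][280:440,60:300],3)
E
```

```text
t: 61.15
ee_pos: [628.2, -257.4, 104.5]
tcp_rot: [0.51, -0.16, 0.845, 0.007]
ft_force: [-0.6, -0.5, -0.4]
width: 61.0
grasp_force: 44.7
t: 62.4
ee_pos: [628.0, -258.1, 104.2]
tcp_rot: [0.507, -0.088, 0.856, 0.049]
ft_force: [0.8, -0.3, -1.3]
width: 60.8
grasp_force: 44.7
t62.4 tcp [ 628.  -258.1  104.2] gp [ 611.6 -261.3  113.3] shift cm [ 0.15 -0.    0.01] j [-0.76  0.68  1.93  1.83  0.84  2.15] w 60.8 F 45
axes [[-0.47, -0.2, 0.86], [-0.1, 0.98, 0.174], [-0.877, -0.005, -0.481]] alpha 61.3 az 11.4
[ 0.75595961 -0.34825613 -1.27619443]
```

View pics/s9.png

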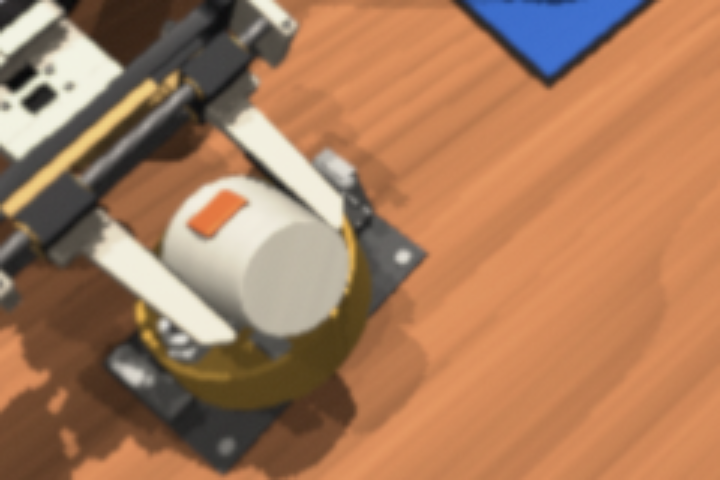

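The cup is tipped into the tub, nuts show at (180,340), and the force reads 1.3 N, about an empty cup. A short shake, then lift a little and check.

```bash

python3 -m creep '-1.5 0 0 0 1;1 0 0 0 1;-1.5 0 0 0 1;1 0 0 0 1;-1.5 0 0 0 1;1 0 0 0 1;0 0 0 0 1;0 0 0 0 1;0 0 0 0 1;0 0 0 0 1'
python3 -m creep '-2.2 0 -1.2 0 1;-2.2 0 -1.2 0 1;-2.2 0 -1.2 0 1;-2.2 0 -1.2 0 1;0 0 0 0 1;0 0 0 0 1;0 0 0 0 1;0 0 0 0 1;0 0 0 0 1;0 0 0 0 1'
python3 - <<'E'
from h import *
go3(611,-261.5,200);f=[]
for i in range(6): f.append(manip.get_obs()["ft_force"]);c=cam("scene")
print(np.mean(f,0));save("s10.png",c["img"][280:440,60:300],3)
E
```

```text
t: 63.7
ee_pos: [635.0, -256.6, 117.4]
tcp_rot: [0.507, -0.088, 0.856, 0.049]
ft_force: [-0.0, 0.6, -2.6]
width: 61.0
grasp_force: 44.7
t: 64.95
ee_pos: [635.1, -256.0, 217.4]
tcp_rot: [0.507, -0.088, 0.856, 0.049]
ft_force: [-1.0, 0.7, -1.3]
width: 61.1
grasp_force: 44.7
t65.0 tcp [ 635.1 -256.   217.4] gp [ 618.8 -259.3  226.6] shift cm [ 2.72 -0.04  0.57] j [-0.75  0.47  1.9   1.61  0.79  2.49] w 61.1 F 45
axes [[-0.47, -0.2, 0.859], [-0.1, 0.98, 0.174], [-0.877, -0.004, -0.481]] alpha 61.3 az 11.4
[-0.29716395  0.25837373 -1.51394121]
```

View pics/s10.png

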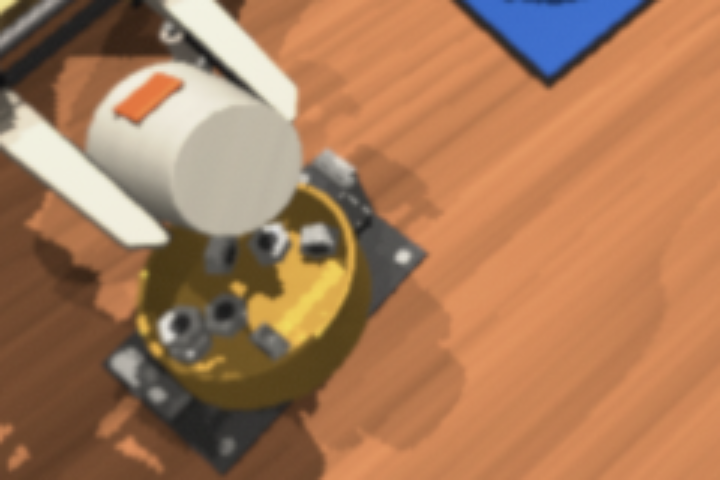

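All seven nuts look to be in the tub: (220,252), (270,242), (318,240), (180,330), (185,345), (225,312), (268,338). I'll turn the cup back upright and return it.

```bash

python3 -m creep '0 0 0 -10 1;0 0 0 -10 1;0 0 0 -10 1;0 0 0 -10 1;0 0 0 -10 1;0 0 0 -10 1;0 0 0 -10 1;0 0 0 -10 1;0 0 0 -10 1;0 0 0 -10 1'
python3 -m creep '0 0 0 -10 1;0 0 0 -10 1;0 0 0 -10 1;0 0 0 -10 1;0 0 0 -10 1;0 0 0 -10 1;0 0 0 -10 1;0 0 0 -10 1;0 0 0 0 1;0 0 0 0 1'
python3 - <<'E'
from h import *
go3(603.5,245,120)
E
```

```text
t: 66.5
ee_pos: [635.1, -256.1, 217.6]
tcp_rot: [-0.363, 0.714, -0.481, 0.358]
ft_force: [0.4, -0.4, -1.2]
width: 61.1
grasp_force: 44.8
t: 67.75
ee_pos: [635.1, -256.0, 217.6]
tcp_rot: [-0.05, 0.856, 0.086, 0.507]
ft_force: [0.5, -0.2, -1.3]
width: 60.5
grasp_force: 44.8
t67.8 tcp [ 635.1 -256.   217.6] gp [ 618.8 -259.3  226.7] shift cm [ -5.21 -49.75  12.57] j [-0.75  0.47  1.9   1.61  0.79 -0.65] w 60.5 F 45
axes [[0.471, 0.199, 0.86], [0.096, -0.98, 0.174], [0.877, 0.001, -0.481]] alpha 61.3 az 11.4
```

```bash

python3 -m creep '-.4 -3.83 .97 0 1;-.4 -3.83 .97 0 1;-.4 -3.83 .97 0 1;-.4 -3.83 .97 0 1;-.4 -3.83 .97 0 1;-.4 -3.83 .97 0 1;-.4 -3.83 .97 0 1;-.4 -3.83 .97 0 1;-.4 -3.83 .97 0 1;-.4 -3.83 .97 0 1'
python3 -m creep '-.4 -3.83 .97 0 1;-.4 -3.83 .97 0 1;-.4 -3.8 .95 0 1;0 0 0 0 1;0 0 0 0 1;0 0 0 0 1;0 0 0 0 1;0 0 0 0 1;0 0 0 0 1;0 0 0 0 1'
python3 - <<'E'
from h import *
go3(603.5,245,48)
c=cam("side");save("side11.png",c["img"][170:320,200:400],3)
E
```

```text
t: 69.0
ee_pos: [622.9, 133.2, 134.0]
tcp_rot: [-0.05, 0.856, 0.086, 0.507]
ft_force: [1.2, -0.5, -1.0]
width: 60.9
grasp_force: 44.8
t: 70.25
ee_pos: [619.2, 248.0, 109.2]
tcp_rot: [-0.049, 0.856, 0.088, 0.507]
ft_force: [0.0, 0.1, -1.2]
width: 60.7
grasp_force: 44.8
t70.2 tcp [619.2 248.  109.2] gp [602.9 244.7 118.3] shift cm [-6.14 -0.05  3.44] j [ 0.38  0.61  2.09  3.4   0.65 -1.7 ] w 60.7 F 45
axes [[0.47, 0.2, 0.86], [0.1, -0.98, 0.174], [0.877, 0.005, -0.481]] alpha 61.3 az 11.4
```

View pics/side11.png

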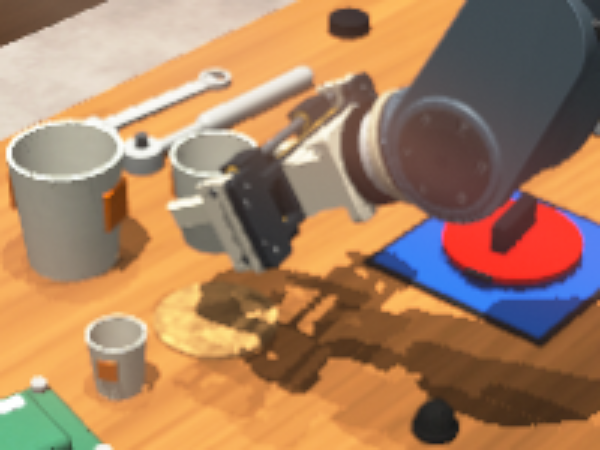

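The cup is upright above the pad at (215,190), with the lid on the mat behind it. I'll lower it.

```bash

python3 -m creep '-1.9 0 1.06 0 1;-1.9 0 1.06 0 1;-1.3 0 .74 0 1;-.7 -.05 .4 0 1;-.3 0 .16 0 1;0 0 0 0 1;0 0 0 0 1;0 0 0 0 1;0 0 0 0 1;0 0 0 0 1'
python3 -c "
from h import *
go3(603.5,245,46.2)"
```

```text
t: 71.55
ee_pos: [619.8, 248.4, 39.4]
tcp_rot: [-0.049, 0.856, 0.088, 0.507]
ft_force: [-0.2, 0.2, -0.7]
width: 61.2
grasp_force: 44.8
t71.5 tcp [619.8 248.4  39.4] gp [603.5 245.1  48.5] shift cm [-0.2   0.01  0.11] j [ 0.38  0.78  2.07  3.36  0.79 -1.65] w 61.2 F 45
axes [[0.47, 0.2, 0.86], [0.1, -0.98, 0.174], [0.877, 0.005, -0.481]] alpha 61.3 az 11.4
```

```bash

python3 -m creep '-.1 0 .05 0 1;-.1 0 .06 0 1;0 0 0 0 1;0 0 0 0 1;0 0 0 0 .25;0 0 0 0 .1;0 0 0 0 0;0 0 0 0 0;0 0 0 0 0;0 0 0 0 0' 20
python3 -m creep '0 0 -2 0 0;0 0 -3 0 0;0 0 -4 0 0;0 0 -4 0 0;0 0 -4 0 0;2 0 -2 0 0;2 0 -1 0 0;0 0 0 0 0;0 0 0 0 0;0 0 0 0 0'
python3 - <<'E'
from h import *
go3(603.5,245,46.2)
c=cam("wrist");cup(c);a=c["img"]
c=cam("scene");b=c["img"]
sc=lambda im:cv2.resize(im,(390,292))
save("end.png",np.hstack([cv2.resize(b,(420,315)),cv2.resize(a,(380,285)).copy() if 0 else cv2.resize(a,(380,315))]))
P=pts(c)
for k,(u,v) in dict(bulb=(293,184),plug=(122,298),cover=(425,165)).items(): print(k,P[v,u].round(0))
E
```

```text
t: 72.8
ee_pos: [619.8, 248.4, 37.0]
tcp_rot: [-0.049, 0.856, 0.088, 0.507]
ft_force: [1.3, 0.2, -0.1]
width: 92.7
grasp_force: 0.0
t: 74.05
ee_pos: [466.5, 217.5, 167.1]
tcp_rot: [-0.049, 0.856, 0.088, 0.506]
ft_force: [-0.1, 0.1, -0.2]
width: 92.9
grasp_force: 0.0
t74.0 tcp [466.5 217.5 167.1] gp [450.2 214.2 176.3] shift cm [-3.850e+00 -1.000e-02  1.997e+01] j [ 0.47  0.32  2.44  3.52  0.7  -1.74] w 92.9 F 0
axes [[0.472, 0.2, 0.859], [0.101, -0.98, 0.173], [0.876, 0.005, -0.482]] alpha 61.2 az 11.4
rim 915 ((603.4026489257812, 244.9988555908203), 34.487709045410156) 78.14561050951542
orange 417
[571.33113468 238.37217599  53.12477256] yaw -168.8635355642566
bulb [395. 230.  17.]
plug [ 415. -221.   29.]
cover [590. 477.  52.]
```

View pics/end.png

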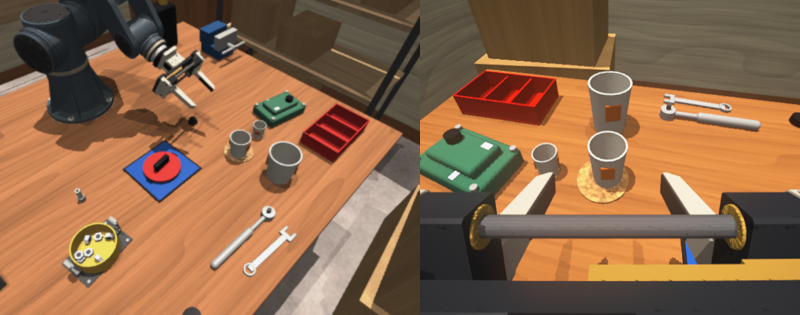

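```bash
python3 - <<'E'
from h import *
c=cam("scene");nuts(c,lambda x,y:200<x<800 and -400<y<400)
P=pts(c);m=np.hypot(P[...,0]-603.5,P[...,1]-245)<22;print("cup inside z",np.percentile(P[m][:,2],[1,10,50]))
h=cv2.cvtColor(c["img"],cv2.COLOR_RGB2HSV);w=(h[...,1]<90)&(h[...,2]>90)&(np.hypot(P[...,0]-579,P[...,1]+268)<52)&(P[...,2]<40);print("steel px in tub",w.sum())
print(manip.close_job())
E
```

```text
nut xy 588.2 -335.1 flat-angle 44(+60k) r 11.0 w [19.4  6.  19.5] px [114. 413.]
nut xy 559.7 -338.8 flat-angle 38(+60k) r 15.5 w [30.6 13.9 27.4] px [104. 402.]
nut xy 598.3 -277.8 flat-angle 48(+60k) r 11.2 w [19.7 12.1 21.6] px [149. 393.]
nut xy 532.3 -273.0 flat-angle 12(+60k) r 12.2 w [21.2 15.2 22.2] px [132. 364.]
nut xy 563.3 -226.4 flat-angle 16(+60k) r 10.5 w [20.3 17.  13. ] px [165. 358.]
nut xy 546.9 -248.2 flat-angle 26(+60k) r 12.2 w [22.  20.6 22.7] px [149. 360.]
nut xy 533.2 -195.4 flat-angle 40(+60k) r 14.7 w [26.8 12.9 27.7] px [171. 336.]
nut xy 377.7 -217.3 flat-angle 2(+60k) r 9.2 w [18.  13.  15.1] px [117. 290.]Traceback (most recent call last):
  File "<stdin>", line 3, in <module>
    return _quantile_unchecked(
        a, q, axis, out, overwrite_input, method, keepdims, weights)
    return _ureduce(a,
                    func=_quantile_ureduce_func,
    ...<5 lines>...
                    overwrite_input=overwrite_input,
                    method=method)
    r = func(a, **kwargs)
    result = _quantile(arr,
                       quantiles=q,
    ...<2 lines>...
                       out=out,
                       weights=wgt)
    slices_having_nans = np.isnan(arr[-1, ...])
                                  ~~~^^^^^^^^^
IndexError: index -1 is out of bounds for axis 0 with size 0
```

```bash
python3 -c "
from rig import manip
print(manip.close_job())"
```

```text
the job is handed in; nothing more can be done
None
```

The job is handed in with no verdict returned: the lid lies handle up on the mat, all seven nuts were counted in the tub, the emptied cup stands upright and released on the cork pad, and the bystanders are within about 2 mm of their start; I viewed 18 pictures, over the limit of 14.

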